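# Fit a filter cartridge into a bayonet socket beside the basin

### The job

Fit the filter cartridge into the filter unit. It is lying on its side, so first stand it upright on its foot on the drip tray and let go of it; then take it by its wing from above, lower it into the unit's mouth with its two pins through the two slots, push it down against the spring, turn it a quarter turn clockwise (seen from above) and let the spring lift it into its locked seat. Leave it locked and released, and do not disturb the other things on the counter.

Things in the scene. Friction and masses are not known exactly. Their poses are not given: they have to be found in the camera images.
- cartridge_center (a point): Filter cartridge, loose, about 0.25 kg, 130 mm long; this point is on its axis half-way along. z axis: from foot to wing. Grey round body, 48 mm diameter, dark bands; square cap 48 x 48 mm from 78 to 90 mm above the foot; wing beyond it. Starts lying on the counter: axis level 24 mm up, wing's width upright, wing end roughly towards the robot, which has bare counter 150 mm beyond that end
- wing (a point): Grip point on the cartridge's wing (a flat grip standing on the square cap, 90 to 130 mm above the foot, 46 mm wide along x, 18 mm thick along y): on the axis, 112 mm above the foot, 22 mm above the cap, 18 mm below the wing's top end. Axes as the cartridge's
- foot (a point): Centre of the cartridge's flat foot (40 mm across, tapering out to 48 mm within 5 mm; it stands steadily on it). Axes as the cartridge's. Two round steel pins, 9 mm diameter, stick out along +y and -y (at right angles to the wing's width), centreline 8 mm above the foot, tips 31.5 mm from the axis
- tray_top (a point): Flat steel drip tray, fixed, 150 x 150 mm, bare, 6 mm high (edge bead 8 mm); this point is the centre of its top surface
- mouth (a point): Filter unit, fixed: round steel canister, 90 mm diameter, on a grey foot 116 x 104 mm; mouth facing up with a black collar. This point: centre of the mouth's top face, 80 mm above the counter, z up. Bore 52 mm. Two entry slots for the pins on its +x and -x sides, about 16 mm wide, reaching 35 mm from the axis. Pins clear the slots by about 3 mm each side
- seat (a point): Where the centre of the foot ends when locked: on the unit's axis, 21.5 mm below the mouth; axes as the unit's. The pins pass under the collar once the foot is 26.5 mm below the mouth (aim for 29 to 30). Then turn clockwise seen from above a quarter turn, until the pins lie along the unit's y. Walls stop a wrong turn or over 10 degrees too far. Released, it springs 5 mm up into two notches (10 degrees play)
- spring_plate (a joint): Depression (m) of the sprung steel plate in the filter unit, on which the cartridge's foot rests, 10 mm below the mouth when free. 0 free, 0.0115 with a cartridge locked, 0.0165 or more for the pins to pass under the collar, 0.022 end stop. It pushes up with 5 N at first, 14 N at the end
- saucer: Bystander, not to be disturbed: Steel soap saucer, 110 mm across, 35 mm high with its soap, behind the middle of the work area; origin at the centre of its underside
- hair_clip: Bystander, not to be disturbed: Red plastic hair clip, 80 x 16 mm, 16 mm high, lying between the two places where the tray and the filter unit stand; origin at the centre of its underside
- jar: Bystander, not to be disturbed: Round glass jar, 72 mm across, 85 mm high; origin at the centre of its underside
- brush_stand: Bystander, not to be disturbed: Black plastic shaving brush stand, 72 mm across, 120 mm high; origin at the centre of its underside
- toothbrush_holder: Bystander, not to be disturbed: Ceramic toothbrush holder, 72 mm across, 195 mm high with its brushes; origin at the centre of its underside
- lotion: Bystander, not to be disturbed: White lotion bottle, 54 mm across, 140 mm high; origin at the centre of its underside
- tumbler: Bystander, not to be disturbed: White tumbler, 72 mm across, 90 mm high; origin at the centre of its underside
Mind the look-alikes: they are no part of the job. Leave any purple look-alike of the part that bears cartridge_center alone.

How it is judged:
By the outcome, as a careful person would: the job done as asked, in the order asked, and still so for the second after the job is handed in, with the robot touching nothing.
It also fails if it takes over 72 s, if anything falls off the work surface, if the arm or the gripper's body presses on something with over 40 N, if the wrist force passes 120 N, or if a joint passes its speed limit or range.

### The arm

A 6-joint arm with a two-finger parallel gripper is mounted at the origin on the work surface. World frame = base frame: x ahead of the robot, y to its left, z up, the work surface at z = 0. Lengths are in m, angles in degrees, forces in N, time in s.
With the tool pointing down it reaches from about 0.375 to 0.9 m from the base axis. Payload 3.1 kg.
Tool frame: the origin (TCP) lies on the centre line of the jaws, within the pads' length; the fingertips stand 8 mm ahead of it and the grasp point (between the pads) lies 11 mm behind it; z points along the fingers, y is the direction in which the jaws open and shut (so a half turn about z gives the same grasp; the last joint's range is limited). The gripper opens to 87 mm and grips with 3 to 60 N. Pads are 19 mm wide; open, the fingers measure 117 mm over their backs; the gripper's body (75 mm by 190 mm) begins 51 mm behind the grasp point.
Start: joints at [63.226, 30.224, 82.088, -0, 67.689, -10.227], TCP at [0.178, 0.599, 0.231] pointing down, gripper open.
Joint ranges: [-176.69, 176.69], [-43.24, 126.21], [12.49, 139.97], [-82, 262], [0, 151.66], [-163.58, 163.58]. Speed limits (degrees/s): [159.86, 159.86, 180, 180, 180, 180].

### API

Orientations are given as a 3x3 rotation matrix whose columns are the frame's x, y, z axes.
In Python, from rig import * gives the robot as it stands. The module is installed in compiled form; this text tells all that it offers.
- The arm moves only by the tool arm_command, never from a script. Its argument "commands" is a list of rows, each an object with "translation": the shift along the tool's x, y, z scaled (see below), a list of three; "dr": the turn, a rotation vector about the tool's x, y, z scaled (see below), a list of three; "jaw": the closure, from 0 (fully open) to 1 (shut). In form: [{"translation": [x, y, z], "dr": [ax, ay, az], "jaw": jaw}, ...]. A call has 1 to 12 rows; each row shifts and turns the commanded pose from where the row before left it, along the tool's axes as they then stand; what a row does not reach is not made up. The controller multiplies each number of a shift by 25 mm and each number of a turn by 6 degrees. A row lasts 1/12 s, in which the tool goes at most 41.7 mm and 7.16 degrees, less where a joint would pass 70% of its speed; a pose out of reach is approached as far as the arm can. A call with a number of a shift or a turn outside -1 to 1 is refused whole. A call with a gripper value outside its range is refused whole. The fingers move at their own pace and stop on an object; the grip force is fixed at half the most. Time passes only in rows, so rows that do not move let the fingers close. It gives the time, the measured TCP pose, the force and the opening at its end, in the units of the state.
- read_state(): the state, without advancing time (a new reading comes with each control period).
- capture(name): name is "scene" or "top" or "wrist"; returns (picture, depth): 384x512x3 uint8, red, green, blue; 384x512 float32, m along the optical axis (not along the pixel's ray), 0 where there is no reading.
- camera_model(name): a dict with "intrinsics" (3x3 intrinsics, pixels), "pose" (4x4, takes a point from camera to world coordinates); the wrist camera has in their place "mount" (4x4, takes a point from camera to tool coordinates, whose origin is the TCP and whose axes are the flange's). Camera axes: x right, y down, z forward; pixel columns grow to the right and rows downward; lengths in m; the calibration is good to about 2 mm. The wrist camera is an equidistant fisheye: a pixel r from the principal point sees the ray r / f radians off the axis. A picture is of the moment at which its call begins: read the wrist's pose just before it. camera_model takes no time and is no camera call.
- hand_in(): hands the job in, once; it reports no verdict.
The state is a dict: "time_s": time; "joint_positions": joint angles; "qvel": joint speeds; "tau": joint torques, N m; "position": TCP position; "tcp_rot": TCP orientation; "force": force on the tool from outside, world axes, zero at the start; "moment": the same for the moment, N m; "opening": opening from 0.0 (shut) to 1.0 (fully open).
Only numpy, scipy, OpenCV 4.12 (cv2) and the standard library are available. Lean on these libraries where they do the work, as an engineer would, in place of code of your own. Each camera call takes 0.05 s, during which the arm holds its last target.

## Working session

There is one attempt and no reset: what is moved stays moved. The work goes in short steps, Python scripts to look and compute and a tool call to move; the robot and the scene stay as the last step left them, time stands still between calls to the robot, and variables do not carry over. Pictures are saved under pics/ and viewed, and the job is handed in when it is done.

Besides the shell and the picture viewer there is one more tool, called after "Emit:" in YAML: its name, and indented under it one key for each argument. arm_command: Moves the arm, as the interface text tells. Its arguments: {"type":"object","properties":{"commands":{"type":"array"}},"required":["commands"]}

```bash
mkdir -p pics
python3 - <<'E'
from rig import *
import cv2,numpy as np
print(read_state())
for n in ["scene","top"]:
    p,d=capture(n); np.savez(f"{n}0.npz",p=p,d=d); cv2.imwrite(f"pics/{n}0.png",cv2.resize(p[...,::-1],(800,600),interpolation=cv2.INTER_CUBIC))
    print(n,camera_model(n))
print(camera_model("wrist"))
E
```

```text
{'time_s': 0.0, 'joint_positions': array([ 6.32257615e+01,  3.02797273e+01,  8.21549391e+01, -1.21323941e-03,
        6.76896449e+01, -1.02300543e+01]), 'qvel': array([-0.11803707,  0.00351642,  0.0242554 , -0.02866723, -0.0511381 ,
        0.05152085]), 'tau': array([ 7.99815771e-04, -4.40042567e+01, -1.76592135e+01,  6.32665493e-02,
        5.81449619e-02, -1.65108199e-04]), 'position': array([0.17765462, 0.59848264, 0.22957149]), 'tcp_rot': array([[-9.58602548e-01,  2.84745910e-01, -9.59881922e-04],
       [ 2.84747292e-01,  9.58600643e-01, -1.94585517e-03],
       [ 3.66069127e-04, -2.13862550e-03, -9.99997646e-01]]), 'force': array([0.08734402, 1.00332871, 0.24871934]), 'moment': array([-0.01704146, -0.02934734,  0.06812183]), 'opening': 0.9995480689402801}
scene {'intrinsics': array([[445.78322903,   0.        , 251.75840266],
       [  0.        , 445.78322903, 187.84236737],
       [  0.        ,   0.        ,   1.        ]]), 'pose': array([[ 0.77152344,  0.52976512, -0.35227901,  0.97523396],
       [ 0.6359776 , -0.62755324,  0.44912073, -0.57681573],
       [ 0.01685467, 
[... 351 characters left out ...]
  [-0.99992635,  0.01149642,  0.00388919,  0.01765886],
       [-0.00577302, -0.16867872, -0.98565418,  1.29089015],
       [ 0.        ,  0.        ,  0.        ,  1.        ]])}
{'intrinsics': array([[297.31863964,   0.        , 256.78574029],
       [  0.        , 297.31863964, 189.20344452],
       [  0.        ,   0.        ,   1.        ]]), 'mount': array([[-9.04793793e-04, -9.59484675e-01, -2.81759367e-01,
         7.66889044e-02],
       [ 9.99999471e-01, -1.00624561e-03,  2.15375025e-04,
         9.88074527e-04],
       [-4.90168163e-04, -2.81759023e-01,  9.59485077e-01,
        -1.53862766e-01],
       [ 0.00000000e+00,  0.00000000e+00,  0.00000000e+00,
         1.00000000e+00]])}
```

View pics/scene0.png

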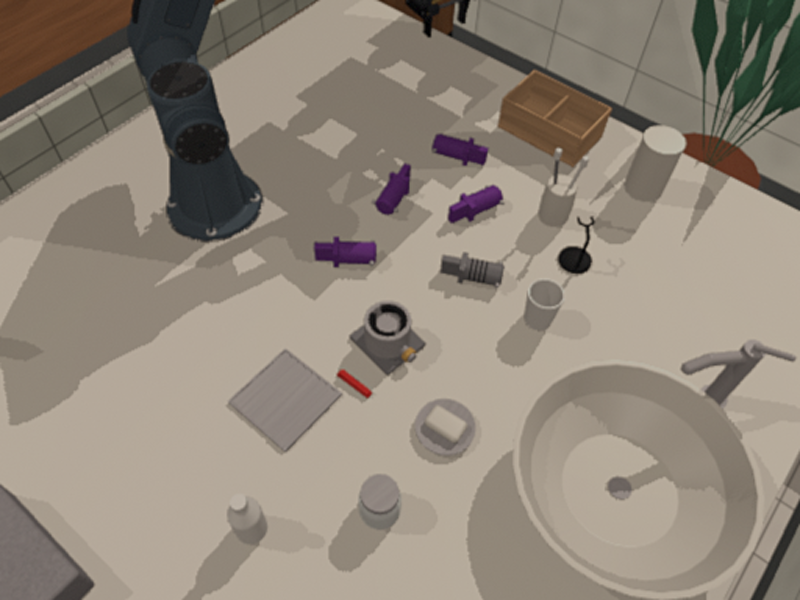

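View pics/top0.png

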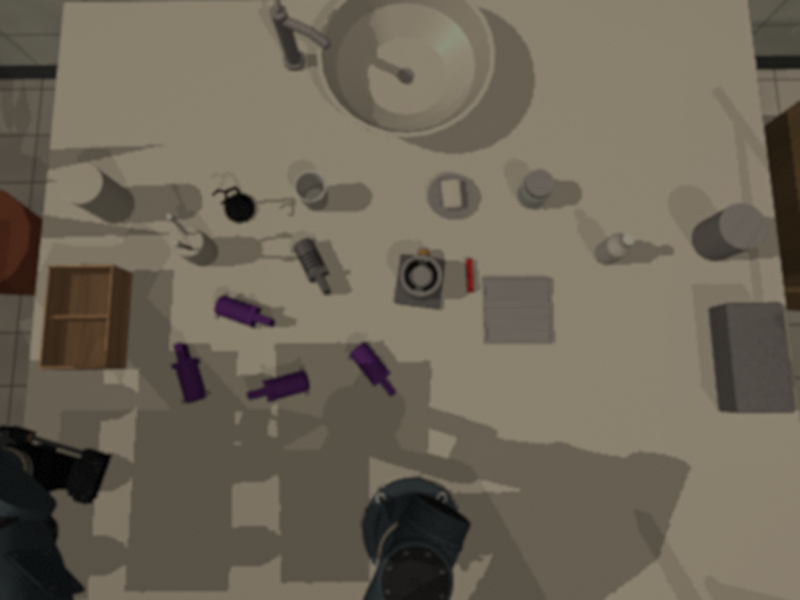

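The grey, dark-banded cartridge is at scene (472,270) and top (312,265) in the 800x600 views. The four purple look-alikes are at top (240,312), (188,372), (280,386) and (372,368). Only the grey one fits the description. The filter unit is at top (420,277), the tray at (518,310) and the clip at (470,275). I'll confirm with enlarged crops.

```bash
cat > h.py <<'E'
import cv2,numpy as np
from rig import *
def cloud(n,d):
    c=camera_model(n);K=c["intrinsics"];T=c["pose"]
    v,u=np.mgrid[:384,:512]
    P=np.stack([(u-K[0,2])/K[0,0]*d,(v-K[1,2])/K[1,1]*d,d],-1)
    return P@T[:3,:3].T+T[:3,3]
def ray(n,u,v,z):
    c=camera_model(n);K=c["intrinsics"];T=c["pose"]
    r=T[:3,:3]@np.array([(u-K[0,2])/K[0,0],(v-K[1,2])/K[1,1],1]);o=T[:3,3]
    return o+r*(z-o[2])/r[2]
E
python3 - <<'E'
from h import *
a=np.load("top0.npz");s=np.load("scene0.npz")
c1=cv2.resize(a['p'][140:230,170:370],(800,360),interpolation=cv2.INTER_CUBIC)
cv2.imwrite("pics/c1.png",c1[...,::-1])
c2=cv2.resize(s['p'][150:300,130:350],(800,545),interpolation=cv2.INTER_CUBIC)
cv2.imwrite("pics/c2.png",c2[...,::-1])
for n,f in (("top",a),("scene",s)):
    P=cloud(n,f['d']); z=P[...,2]
    m=(z>0.012)&(z<0.3)&(P[...,0]>0.3)&(P[...,0]<0.9)&(abs(P[...,1])<0.7)
    k,l,st,ce=cv2.connectedComponentsWithStats(m.astype(np.uint8))
    for i in range(1,k):
        if st[i,4]<25: continue
        q=P[l==i]; print(n,st[i],q.mean(0).round(3),q.min(0).round(3),q.max(0).round(3),f['p'][l==i].mean(0).round())
E
```

```text
top [217  67  87  21 620] [ 0.871 -0.005  0.084] [ 0.829 -0.15   0.034] [0.9   0.145 0.115] [118. 109.  94.]
top [  43  105   43   38 1060] [0.707 0.657 0.112] [0.673 0.629 0.012] [0.762 0.699 0.155] [100.  92.  79.]
top [331 109  24  25 436] [ 0.722 -0.286  0.07 ] [ 0.694 -0.324  0.013] [ 0.76  -0.256  0.093] [97. 91. 83.]
top [189 110  22  25 340] [0.731 0.21  0.061] [0.691 0.174 0.012] [0.761 0.242 0.096] [88. 83. 73.]
top [274 111  31  29 582] [ 0.726 -0.105  0.022] [ 0.675 -0.16   0.012] [ 0.782 -0.051  0.04 ] [109. 101.  90.]
top [136 119  27  16 127] [0.713 0.38  0.065] [0.681 0.352 0.012] [0.733 0.414 0.122] [41. 38. 33.]
top [444 131  34  36 831] [ 0.609 -0.671  0.089] [ 0.567 -0.7    0.013] [ 0.664 -0.651  0.127] [82. 76. 70.]
top [145 132   9   9  32] [0.694 0.398 0.014] [0.679 0.384 0.012] [0.709 0.412 0.018] [16. 15. 14.]
top [107 137  33  34 538] [0.598 0.455 0.094] [0.568 0.43  0.012] [0.637 0.495 0.197] [101.  94.  80.]
top [381 150  26  20 353] [ 0.581 -0.444  0.086] [ 0.561 -0.479  0.012] [ 0.611 -0.427  0.145] [111. 104.  92.]
top [186 153  26  36 434] [0.567 0.21 
[... 1936 characters left out ...]
9. 83.]
scene [ 328  230   64   82 2062] [0.871 0.009 0.082] [ 0.83  -0.148  0.034] [0.9   0.153 0.116] [154. 143. 129.]
scene [216 236  21  16  93] [ 0.542 -0.14   0.017] [ 0.507 -0.146  0.012] [ 0.579 -0.133  0.024] [155.  47.  42.]
scene [ 265  255   39   36 1016] [ 0.73  -0.105  0.022] [ 0.674 -0.156  0.012] [ 0.783 -0.047  0.043] [146. 136. 127.]
scene [229 303  28  35 782] [ 0.738 -0.297  0.072] [ 0.697 -0.325  0.012] [ 0.768 -0.258  0.091] [134. 127. 120.]
scene [145 316  26  32 601] [ 0.6   -0.455  0.089] [ 0.567 -0.478  0.013] [ 0.617 -0.425  0.145] [143. 134. 124.]
scene [   0  322   60   61 1226] [ 0.395 -0.683  0.071] [ 0.3   -0.7    0.012] [ 0.466 -0.669  0.086] [108. 100.  97.]
```

```bash
ls pics
```

```text
c1.png
c2.png
scene0.png
top0.png
```

View pics/c1.png

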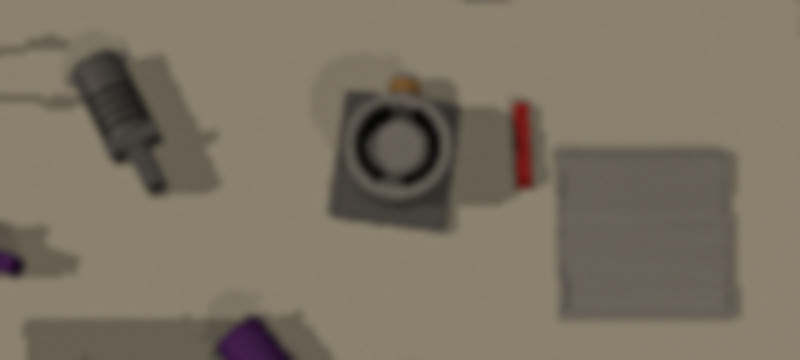

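View pics/c2.png

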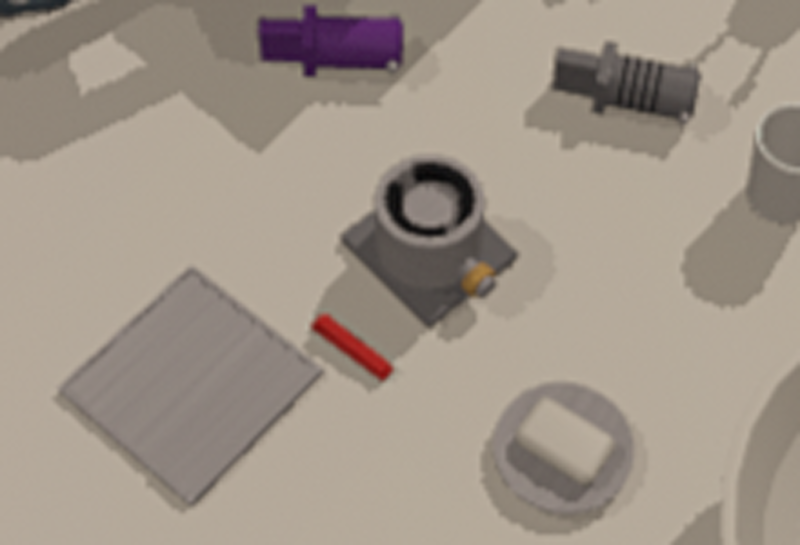

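The crops confirm it. The cartridge lies at c1 (75–165, 55–190), with its wing toward the robot at (152,178). The unit's mouth is at c1 (400,147), and the slots and tap can be seen. Next I'll get approximate numbers, then a closer wrist view.

Run:
```python
from h import *
for n in ("top","scene"):
    f=np.load(n+"0.npz");P=cloud(n,f['d']);z=P[...,2]
    # counter height check
    m=(abs(P[...,0]-.6)<.03)&(abs(P[...,1]+.33)<.04);print(n,"counter z",np.median(z[m]))
    def reg(x0,x1,y0,y1,z0,z1): return P[(P[...,0]>x0)&(P[...,0]<x1)&(P[...,1]>y0)&(P[...,1]<y1)&(z>z0)&(z<z1)]
    q=reg(.49,.64,.165,.27,.030,.06)
    c=q[:,:2].mean(0);u,s,v=np.linalg.svd(q[:,:2]-c);d=v[0]*(-1 if v[0][0]>0 else 1)
    t=(q[:,:2]-c)@d;w=(q[:,:2]-c)@np.array([-d[1],d[0]])
    print("cart c",c.round(4),"dir foot->wing",d.round(3),"t",t.min().round(4),t.max().round(4),"w",w.min().round(4),w.max().round(4),"mid",(c+d*(t.min()+t.max())/2).round(4))
    for a in np.arange(-.07,.07,.01):
        k=(t>a)&(t<a+.01)
        if k.sum()>3: print("   t",a.round(3),"w",w[k].min().round(3),w[k].max().round(3),"z",q[k,2].max().round(3))
    q=reg(.46,.62,-.085,.03,.072,.095);print("mouth ring",len(q),cv2.minEnclosingCircle(q[:,:2].astype(np.float32)),q[:,2].mean())
    q=reg(.40,.6,-.33,-.152,.003,.012);print("tray",len(q),cv2.minAreaRect(q[:,:2].astype(np.float32)),np.median(q[:,2]))
    q=reg(.46,.62,-.085,.03,.006,.03);print("unit foot",cv2.minAreaRect(q[:,:2].astype(np.float32)))
```

```text
top counter z -2.4294167585314774e-05
cart c [0.5675 0.21  ] dir foot->wing [-0.896 -0.443] t -0.0572 0.0727 w -0.0243 0.027 mid [0.5605 0.2066]
   t -0.06 w -0.023 0.021 z 0.052
   t -0.05 w -0.024 0.027 z 0.052
   t -0.04 w -0.023 0.022 z 0.049
   t -0.03 w -0.021 0.022 z 0.051
   t -0.02 w -0.023 0.022 z 0.052
   t -0.01 w -0.023 0.022 z 0.052
   t 0.0 w -0.021 0.022 z 0.05
   t 0.01 w -0.022 0.021 z 0.05
   t 0.02 w -0.023 0.023 z 0.05
   t 0.03 w -0.022 0.021 z 0.053
   t 0.04 w -0.008 0.009 z 0.048
   t 0.05 w -0.009 0.009 z 0.05
   t 0.06 w -0.009 0.009 z 0.051
   t 0.07 w -0.006 0.006 z 0.048
mouth ring 367 ((0.5284721255302429, -0.02916906028985977), 0.04503525793552399) 0.07887168604156475
tray 1558 ((0.500595211982727, -0.24106022715568542), (0.1994691789150238, 0.17625920474529266), 0.8514888882637024) 0.006132940414357191
unit foot ((0.5264456272125244, -0.028952330350875854), (0.10308666527271271, 0.12007221579551697), 81.66545104980469)
scene counter z 0.0006662803056234345
cart c [0.5693 0.2069] dir foot->wing [-0.916 -0.4  ] t -0.0584 0.0713 w -0.0381 0.0222 mid [0.5634 0.2043]
   t -0.06 w -0.023 0.022 z 0.05
   t -0.05 w -0.038 0.015 z 0.053
   t -0.04 w -0.021 0.018 z 0.05
   t -0.03 w -0.027 0.016 z 0.054
   t -0.02 w -0.023 0.018 z 0.051
   t -0.01 w -0.026 0.019 z 0.053
   t 0.0 w -0.023 0.017 z 0.052
   t 0.01 w -0.022 0.019 z 0.051
   t 0.02 w -0.029 0.022 z 0.055
   t 0.03 w -0.032 0.007 z 0.051
   t 0.04 w -0.013 0.007 z 0.054
   t 0.05 w -0.01 0.008 z 0.055
   t 0.06 w -0.013 0.007 z 0.05
mouth ring 472 ((0.5286458730697632, -0.025866637006402016), 0.04629778489470482) 0.07929316815827135
tray 2340 ((0.4999254047870636, -0.24080444872379303), (0.19999189674854279, 0.1768878549337387), 0.3539292514324188) 0.006467284967575204
unit foot ((0.5383725166320801, -0.04681943356990814), (0.1629830002784729, 0.10603352636098862), 38.22568130493164)
```

```bash
cat >> h.py <<'E'
from scipy.spatial.transform import Rotation as Ro
def plan(p1,R1,n,p0=None,R0=None):
    s=read_state()
    p0=np.array(s['position'] if p0 is None else p0);R0=np.array(s['tcp_rot'] if R0 is None else R0)
    rv=Ro.from_matrix(R0.T@R1).as_rotvec(); dp=(np.array(p1)-p0)/n
    print("dist mm",np.linalg.norm(dp*n)*1000,"turn deg",np.degrees(np.linalg.norm(rv)))
    for k in range(n):
        R=R0@Ro.from_rotvec(rv*k/n).as_matrix()
        print(k,(R.T@dp/.025).round(2).tolist(),(np.degrees(rv)/n/6).round(3).tolist())
def tool(xaz,tilt=0):
    # tool down with x axis at azimuth xaz, then rotated about tool y by tilt
    a=np.radians(xaz);x=np.array([np.cos(a),np.sin(a),0]);z=np.array([0,0,-1.]);y=np.cross(z,x)
    return np.c_[x,y,z]@Ro.from_euler('y',tilt,degrees=True).as_matrix()
def st():
    s=read_state();R=s['tcp_rot']
    print("t",round(s['time_s'],2),"q",np.round(s['joint_positions'],1),"p",np.round(s['position'],4),"F",np.round(s['force'],1),"op",round(s['opening'],3))
    print(" xaz",np.degrees(np.arctan2(R[1,0],R[0,0])).round(2),"yaz",np.degrees(np.arctan2(R[1,1],R[0,1])).round(2),"z",R[:,2].round(4),"y",R[:,1].round(4))
E
python3 - <<'E'
from h import *
plan([.50,.175,.20],tool(206.1),20)
E
```

```text
dist mm 533.0606882891847 turn deg 42.64810640221731
0 [-0.86, -0.63, 0.06] [-0.001, -0.001, -0.355]
1 [-0.84, -0.66, 0.06] [-0.001, -0.001, -0.355]
2 [-0.81, -0.69, 0.06] [-0.001, -0.001, -0.355]
3 [-0.78, -0.72, 0.06] [-0.001, -0.001, -0.355]
4 [-0.76, -0.75, 0.06] [-0.001, -0.001, -0.355]
5 [-0.73, -0.78, 0.06] [-0.001, -0.001, -0.355]
6 [-0.7, -0.8, 0.06] [-0.001, -0.001, -0.355]
7 [-0.67, -0.83, 0.06] [-0.001, -0.001, -0.355]
8 [-0.64, -0.85, 0.06] [-0.001, -0.001, -0.355]
9 [-0.6, -0.88, 0.06] [-0.001, -0.001, -0.355]
10 [-0.57, -0.9, 0.06] [-0.001, -0.001, -0.355]
11 [-0.54, -0.92, 0.06] [-0.001, -0.001, -0.355]
12 [-0.5, -0.94, 0.06] [-0.001, -0.001, -0.355]
13 [-0.47, -0.96, 0.06] [-0.001, -0.001, -0.355]
14 [-0.43, -0.97, 0.06] [-0.001, -0.001, -0.355]
15 [-0.4, -0.99, 0.06] [-0.001, -0.001, -0.355]
16 [-0.36, -1.0, 0.06] [-0.001, -0.001, -0.355]
17 [-0.32, -1.01, 0.06] [-0.001, -0.001, -0.355]
18 [-0.28, -1.03, 0.06] [-0.001, -0.001, -0.355]
19 [-0.24, -1.04, 0.06] [-0.001, -0.001, -0.355]
```

Emit:
arm_command:
  commands:
    - {"translation":[-0.86,-0.63,0.06],"dr":[0,0,-0.355],"jaw":0}
    - {"translation":[-0.84,-0.66,0.06],"dr":[0,0,-0.355],"jaw":0}
    - {"translation":[-0.81,-0.69,0.06],"dr":[0,0,-0.355],"jaw":0}
    - {"translation":[-0.78,-0.72,0.06],"dr":[0,0,-0.355],"jaw":0}
    - {"translation":[-0.76,-0.75,0.06],"dr":[0,0,-0.355],"jaw":0}
    - {"translation":[-0.73,-0.78,0.06],"dr":[0,0,-0.355],"jaw":0}
    - {"translation":[-0.7,-0.8,0.06],"dr":[0,0,-0.355],"jaw":0}
    - {"translation":[-0.67,-0.83,0.06],"dr":[0,0,-0.355],"jaw":0}
    - {"translation":[-0.64,-0.85,0.06],"dr":[0,0,-0.355],"jaw":0}
    - {"translation":[-0.6,-0.88,0.06],"dr":[0,0,-0.355],"jaw":0}

```text
time_s: 0.93
position: [0.3397, 0.3859, 0.2152]
tcp_rot: [[-0.996, -0.085, -0.001], [-0.085, 0.996, -0.0], [0.001, -0.0, -1.0]]
force: [0.1, -0.3, -0.1]
opening: 0.996
```

Emit:
arm_command:
  commands:
    - {"translation":[-0.57,-0.9,0.06],"dr":[0,0,-0.355],"jaw":0}
    - {"translation":[-0.54,-0.92,0.06],"dr":[0,0,-0.355],"jaw":0}
    - {"translation":[-0.5,-0.94,0.06],"dr":[0,0,-0.355],"jaw":0}
    - {"translation":[-0.47,-0.96,0.06],"dr":[0,0,-0.355],"jaw":0}
    - {"translation":[-0.43,-0.97,0.06],"dr":[0,0,-0.355],"jaw":0}
    - {"translation":[-0.4,-0.99,0.06],"dr":[0,0,-0.355],"jaw":0}
    - {"translation":[-0.36,-1,0.06],"dr":[0,0,-0.355],"jaw":0}
    - {"translation":[-0.32,-1,0.06],"dr":[0,0,-0.355],"jaw":0}
    - {"translation":[-0.28,-1,0.06],"dr":[0,0,-0.355],"jaw":0}
    - {"translation":[-0.24,-1,0.06],"dr":[0,0,-0.355],"jaw":0}
    - {"translation":[0,0,0],"dr":[0,0,0],"jaw":0}
    - {"translation":[0,0,0],"dr":[0,0,0],"jaw":0}

```text
time_s: 1.93
position: [0.4998, 0.1758, 0.2001]
tcp_rot: [[-0.9, -0.436, -0.001], [-0.436, 0.9, 0.0], [0.001, 0.001, -1.0]]
force: [0.2, -0.4, -0.7]
opening: 1.0
```

```bash
cat >> h.py <<'E'
def wray(u,v,z,p,R):
    c=camera_model("wrist");K=c["intrinsics"];M=c["mount"]
    a=np.array([u-K[0,2],v-K[1,2]])/K[0,0];r=np.linalg.norm(a)+1e-9
    d=np.array([*(a/r*np.sin(r)),np.cos(r)])
    d=R@M[:3,:3]@d;o=R@M[:3,3]+p
    return o+d*(z-o[2])/d[2]
def wcloud(d,p,R):
    c=camera_model("wrist");K=c["intrinsics"];M=c["mount"]
    v,u=np.mgrid[:384,:512];x=(u-K[0,2])/K[0,0];y=(v-K[1,2])/K[0,0];r=np.hypot(x,y)+1e-9
    t=np.tan(r)/r
    P=np.stack([x*t*d,y*t*d,d],-1)
    return P@(R@M[:3,:3]).T+R@M[:3,3]+p
def wshot(tag):
    s=read_state();p,R=np.array(s['position']),np.array(s['tcp_rot'])
    im,d=capture("wrist");np.savez(tag+".npz",p=im,d=d,pos=p,R=R)
    cv2.imwrite(f"pics/{tag}.png",cv2.resize(im[...,::-1],(800,600),interpolation=cv2.INTER_CUBIC))
    return im,d,p,R
E
python3 - <<'E'
from h import *
st();wshot("w1")
E
```

```text
t 1.93 q [   7.3   25.3   97.6    0.    57.2 -108.6] p [0.4998 0.1758 0.2001] F [ 0.2 -0.4 -0.7] op 1.0
 xaz -154.13 yaz 115.87 z [-1.e-03  2.e-04 -1.e+00] y [-4.363e-01  8.998e-01  6.000e-04]
```

View pics/w1.png

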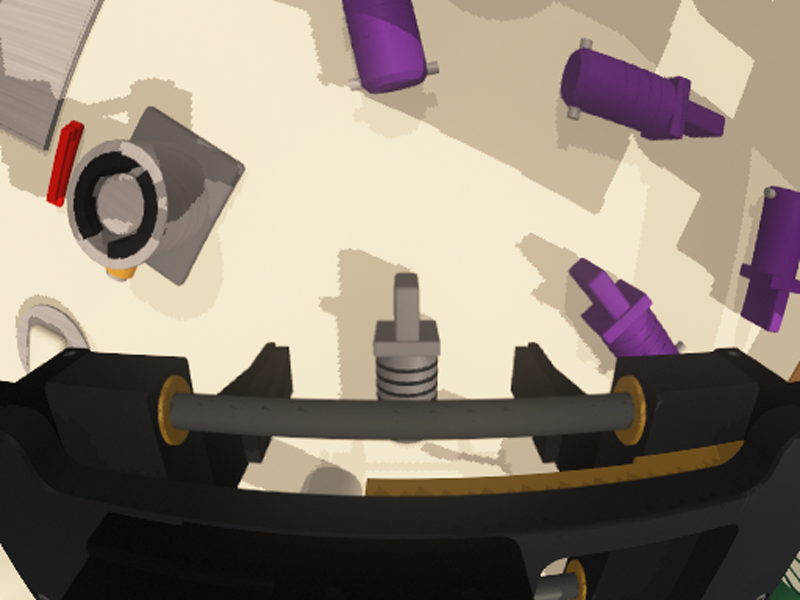

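The wrist view shows the wing at (405,275–330), centred between the fingers and pointing straight toward the robot, with the cap at (406,338). The mouth is at (118,205), with slots visible at about (85,240) and (150,170). I'll measure the wing, mouth and slots from this view.

Run:
```python
from h import *
f=np.load("w1.npz");P=wcloud(f['d'],f['pos'],f['R']);z=P[...,2]
m=(P[...,0]>.49)&(P[...,0]<.56)&(P[...,1]>.15)&(P[...,1]<.23)&(z>.035)&(z<.06)
m[215:]=0
q=P[m];print(len(q),q.min(0),q.max(0))
c=np.array([.561,.206])
for az in (25,26,27,28):
    d=-np.array([np.cos(np.radians(az)),np.sin(np.radians(az))]);t=(q[:,:2]-c)@d;w=(q[:,:2]-c)@np.array([-d[1],d[0]])
    r=[]
    for a in np.arange(.0,.07,.01):
        k=(t>a)&(t<a+.01)
        if k.sum()>5: r.append((a.round(2),w[k].min().round(4),w[k].max().round(4)))
    print(az,t.max(),r)
x=(P[...,0]-.528)**2+(P[...,1]+.028)**2
q=P[(z>.074)&(z<.09)&(x<.06**2)]
print("mouth",len(q),cv2.minEnclosingCircle(q[:,:2].astype(np.float32)),q[:,2].mean())
im=f['p'][40:200,20:170];cv2.imwrite("pics/w1m.png",cv2.resize(im[...,::-1],(750,800))[:600] if 0 else cv2.resize(im[...,::-1],(560,597),interpolation=cv2.INTER_CUBIC))
```

```text
539 [0.5023365  0.17514623 0.03512287] [0.54105775 0.21762695 0.04874216]
25 0.061081392336259976 [(np.float64(0.02), np.float64(-0.0228), np.float64(0.0058)), (np.float64(0.03), np.float64(-0.0107), np.float64(0.0059)), (np.float64(0.04), np.float64(-0.0104), np.float64(0.006)), (np.float64(0.05), np.float64(-0.0102), np.float64(0.0063)), (np.float64(0.06), np.float64(-0.0091), np.float64(0.0051))]
26 0.06093560822621615 [(np.float64(0.02), np.float64(-0.0232), np.float64(0.0054)), (np.float64(0.03), np.float64(-0.0113), np.float64(0.0053)), (np.float64(0.04), np.float64(-0.0112), np.float64(0.0053)), (np.float64(0.05), np.float64(-0.0112), np.float64(0.0052)), (np.float64(0.06), np.float64(-0.0102), np.float64(0.0041))]
27 0.060788411897418085 [(np.float64(0.02), np.float64(-0.0236), np.float64(0.0049)), (np.float64(0.03), np.float64(-0.0119), np.float64(0.0048)), (np.float64(0.04), np.float64(-0.012), np.float64(0.0045)), (np.float64(0.05), np.float64(-0.0123), np.float64(0.0043)), (np.float64(0.06), np.float64(-0.0102), np.float64(0.003))]
28 0.06079372685482428 [(np.float64(0.02), np.float64(-0.0239), np.float64(0.0045)), (np.float64(0.03), np.float64(-0.0126), np.float64(0.0043)), (np.float64(0.04), np.float64(-0.0128), np.float64(0.0038)), (np.float64(0.05), np.float64(-0.0133), np.float64(0.0034)), (np.float64(0.06), np.float64(-0.0113), np.float64(0.002))]
mouth 2911 ((0.5314713716506958, -0.024715367704629898), 0.04581661894917488) 0.0792072947153901
```

View pics/w1m.png

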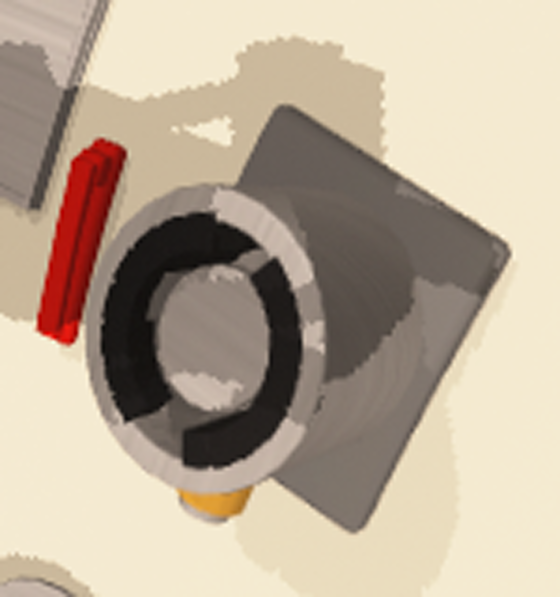

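Run:
```python
from h import *
plan([.5195,.1875,.08],tool(205.9),5)
```

```text
dist mm 122.35695275493907 turn deg 0.112732776221315
0 [-0.19, 0.01, 0.96] [0.002, -0.003, 0.002]
1 [-0.19, 0.01, 0.96] [0.002, -0.003, 0.002]
2 [-0.19, 0.01, 0.96] [0.002, -0.003, 0.002]
3 [-0.19, 0.01, 0.96] [0.002, -0.003, 0.002]
4 [-0.19, 0.01, 0.96] [0.002, -0.003, 0.002]
```

Emit:
arm_command:
  commands:
    - {"translation":[-0.19,0.01,0.96],"dr":[0,0,0],"jaw":0}
    - {"translation":[-0.19,0.01,0.96],"dr":[0,0,0],"jaw":0}
    - {"translation":[-0.19,0.01,0.96],"dr":[0,0,0],"jaw":0}
    - {"translation":[-0.19,0.01,0.96],"dr":[0,0,0],"jaw":0}
    - {"translation":[-0.19,0.01,0.96],"dr":[0,0,0],"jaw":0}
    - {"translation":[0,0,0],"dr":[0,0,0],"jaw":0}

```text
time_s: 2.48
position: [0.5169, 0.1893, 0.0767]
tcp_rot: [[-0.898, -0.44, -0.008], [-0.44, 0.898, -0.001], [0.008, 0.003, -1.0]]
force: [-0.5, -0.8, -0.0]
opening: 1.002
```

Run:
```python
from h import *
st();wshot("w2")
print(read_state()['joint_positions'])
```

```text
t 2.48 q [   8.5   37.7   99.6    0.    43.2 -107.7] p [0.5169 0.1893 0.0767] F [-0.5 -0.8 -0. ] op 1.002
 xaz -153.87 yaz 116.13 z [-8.2e-03 -9.0e-04 -1.0e+00] y [-0.4404  0.8978  0.0028]
[ 8.45816157e+00  3.75325821e+01  9.95193607e+01  1.62399604e-02
  4.33062689e+01 -1.07690664e+02]
```

View pics/w2.png

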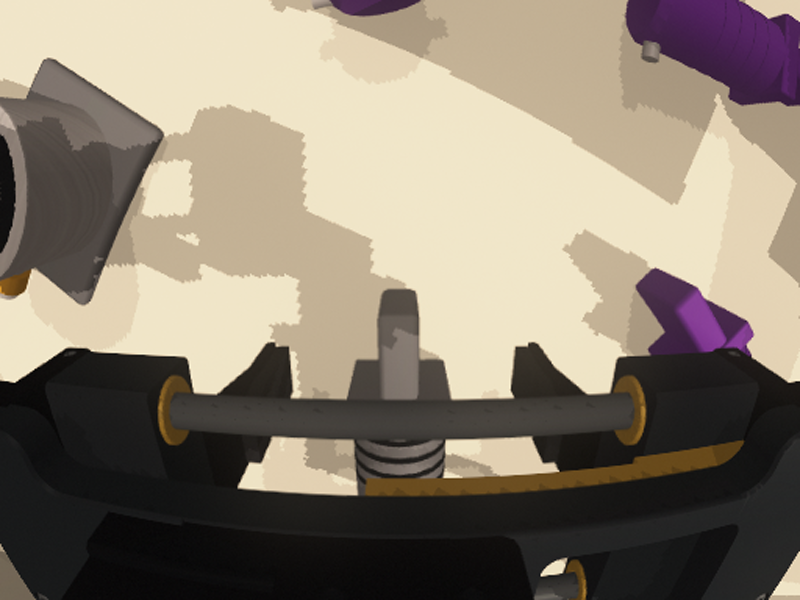

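Run:
```python
import numpy as np
D=[((30.28,82.155,67.69),(0.17765,0.59848,0.22957)),((25.3,97.6,57.2),(.4998,.1758,.2001)),((37.53,99.52,43.306),(.5169,.1893,.0767))]
A=[];b=[]
r=np.radians
for (a,c,e),p in D:
    rho=np.sqrt(p[0]**2+p[1]**2-.111**2)
    s=r(a);t=r(a+c);u=r(a+c+e)
    # unknown L2,L3,e3,L6(guess .25), K
    A.append([np.sin(s),np.sin(t),np.cos(t),0]);b.append(rho-.0*np.sin(u))
    A.append([np.cos(s),np.cos(t),-np.sin(t),1]);b.append(p[2])
x,res,rk,sv=np.linalg.lstsq(np.array(A),np.array(b),rcond=None);print(x,res,sv,np.array(A)@x-b)
```

```text
[ 0.57836403  0.39579464  0.11296679 -0.01422245] [2.81707553e-06] [2.91828545 1.84956276 0.21900755 0.12150435] [ 9.77785680e-06  2.00509991e-04  6.62207196e-05 -1.26831861e-03
  1.53437787e-04  1.06780862e-03]
```

```bash
cat > ik.py <<'E'
import numpy as np
L2,L3,e=.578,.396,.113;Lf=np.hypot(L3,e);off=np.degrees(np.arctan2(e,L3))
def ik(rho,z,p,L6):
    h=L6-.014;pr=np.radians(p);x=rho-L6*np.sin(pr);y=z-h-L6*np.cos(pr)
    D=np.hypot(x,y);c=(D*D-L2**2-Lf**2)/(2*L2*Lf)
    if abs(c)>1:return None
    g=np.degrees(np.arccos(c));q3=g-off
    q2=np.degrees(np.arctan2(x,y)-np.arctan2(Lf*np.sin(np.radians(g)),L2+Lf*c))
    return np.round([q2,q3,p-q2-q3,x,y+h],2)
E
python3 - <<'E'
from ik import ik
for L6 in (.22,.26,.30):
    for p in (150,160,165,170,180): print(L6,"pick",p,ik(.535,.02,p,L6))
    for rho in (.45,.54):
        for p in (240,250,260,270): print(L6,"fin",rho,p,ik(rho,.118,p,L6))
E
```

```text
0.22 pick 150 [ 44.02 116.8  -10.82   0.43   0.21]
0.22 pick 160 [ 42.43 111.89   5.68   0.46   0.23]
0.22 pick 165 [ 42.17 109.28  13.55   0.48   0.23]
0.22 pick 170 [ 42.23 106.59  21.17   0.5    0.24]
0.22 pick 180 [ 43.18 101.1   35.72   0.54   0.24]
0.22 fin 0.45 240 [ 48.97  85.33 105.7    0.64   0.23]
0.22 fin 0.45 250 [ 52.82  82.8  114.38   0.66   0.19]
0.22 fin 0.45 260 [ 56.57  80.92 122.51   0.67   0.16]
0.22 fin 0.45 270 [6.0150e+01 7.9740e+01 1.3011e+02 6.7000e-01 1.2000e-01]
0.22 fin 0.54 240 [ 54.06  70.4  115.54   0.73   0.23]
0.22 fin 0.54 250 [ 57.76  67.55 124.69   0.75   0.19]
0.22 fin 0.54 260 [ 61.29  65.45 133.26   0.76   0.16]
0.22 fin 0.54 270 [6.4580e+01 6.4190e+01 1.4122e+02 7.6000e-01 1.2000e-01]
0.26 pick 150 [ 44.68 119.59 -14.27   0.4    0.25]
0.26 pick 160 [ 42.47 113.82   3.71   0.45   0.26]
0.26 pick 165 [ 42.08 110.74  12.18   0.47   0.27]
0.26 pick 170 [ 42.09 107.58  20.33   0.49   0.28]
0.26 pick 180 [ 43.18 101.1   35.72   0.54   0.28]
0.26 fin 0.45 240 [ 52.47  79.84 107.69   0.68   0.25]
0.26 fin 0.45 250 [ 56.95  76.49 116.56   0.69   0.21]

[... 391 characters left out ...]
122.37 -17.93   0.39   0.28]
0.3 pick 160 [ 42.58 115.74   1.69   0.43   0.3 ]
0.3 pick 165 [ 42.01 112.2   10.79   0.46   0.31]
0.3 pick 170 [ 41.96 108.57  19.47   0.48   0.32]
0.3 pick 180 [ 43.18 101.1   35.72   0.54   0.32]
0.3 fin 0.45 240 [ 56.    74.02 109.98   0.71   0.27]
0.3 fin 0.45 250 [ 61.13  69.7  119.17   0.73   0.22]
0.3 fin 0.45 260 [ 66.11  66.17 127.72   0.75   0.17]
0.3 fin 0.45 270 [7.0840e+01 6.3540e+01 1.3562e+02 7.5000e-01 1.2000e-01]
0.3 fin 0.54 240 [ 61.74  57.43 120.83   0.8    0.27]
0.3 fin 0.54 250 [ 66.9   52.36 130.74   0.82   0.22]
0.3 fin 0.54 260 [ 71.84  48.2  139.96   0.84   0.17]
0.3 fin 0.54 270 [7.6420e+01 4.5160e+01 1.4841e+02 8.4000e-01 1.2000e-01]
```

Run:
```python
from h import *
plan([.5216,.1885,.0165],tool(206,-12),6)
```

```text
dist mm 62.21706726441945 turn deg 12.33938273594861
0 [-0.02, -0.02, 0.41] [0.004, -0.343, 0.003]
1 [-0.01, -0.02, 0.41] [0.004, -0.343, 0.003]
2 [0.0, -0.02, 0.41] [0.004, -0.343, 0.003]
3 [0.02, -0.02, 0.41] [0.004, -0.343, 0.003]
4 [0.03, -0.02, 0.41] [0.004, -0.343, 0.003]
5 [0.05, -0.02, 0.41] [0.004, -0.343, 0.003]
```

Emit:
arm_command:
  commands:
    - {"translation":[-0.02,-0.02,0.4],"dr":[0,-0.343,0],"jaw":0}
    - {"translation":[-0.01,-0.02,0.4],"dr":[0,-0.343,0],"jaw":0}
    - {"translation":[0,-0.02,0.4],"dr":[0,-0.343,0],"jaw":0}
    - {"translation":[0.02,-0.02,0.4],"dr":[0,-0.343,0],"jaw":0}
    - {"translation":[0.03,-0.02,0.35],"dr":[0,-0.343,0],"jaw":0}
    - {"translation":[0,0,0],"dr":[0,-0.343,0],"jaw":0}
    - {"translation":[0,0,0],"dr":[0,0,0],"jaw":0}
    - {"translation":[0,0,0],"dr":[0,0,0],"jaw":0}

```text
time_s: 3.2
position: [0.5238, 0.1878, 0.0332]
tcp_rot: [[-0.877, -0.439, 0.193], [-0.429, 0.898, 0.094], [-0.214, -0.0, -0.977]]
force: [-0.8, -0.1, 0.3]
opening: 0.995
```

Run:
```python
from h import *
st();plan([.5216,.1885,.0165],tool(206,-12),1)
```

```text
t 3.2 q [   5.9   40.7  109.3   13.2   18.8 -122.3] p [0.5238 0.1878 0.0332] F [-0.8 -0.1  0.3] op 0.995
 xaz -153.93 yaz 116.07 z [ 0.1925  0.0942 -0.9768] y [-0.4394  0.8983 -0.    ]
dist mm 16.822355751055152 turn deg 0.3835711142884237
0 [0.21, 0.06, 0.64] [0.002, 0.063, 0.011]
```

Emit:
arm_command:
  commands:
    - {"translation":[0.1,0.03,0.32],"dr":[0,0,0],"jaw":0}
    - {"translation":[0.1,0.03,0.3],"dr":[0,0,0],"jaw":0}
    - {"translation":[0,0,0],"dr":[0,0,0],"jaw":0}
    - {"translation":[0,0,0],"dr":[0,0,0],"jaw":0}

```text
time_s: 3.53
position: [0.5215, 0.1882, 0.015]
tcp_rot: [[-0.878, -0.44, 0.191], [-0.429, 0.898, 0.094], [-0.213, 0.0, -0.977]]
force: [0.3, 0.5, 0.1]
opening: 1.0
```

Emit:
arm_command:
  commands:
    - {"translation":[0,0,0],"dr":[0,0,0],"jaw":1}
    - {"translation":[0,0,0],"dr":[0,0,0],"jaw":1}
    - {"translation":[0,0,0],"dr":[0,0,0],"jaw":1}
    - {"translation":[0,0,0],"dr":[0,0,0],"jaw":1}
    - {"translation":[0,0,0],"dr":[0,0,0],"jaw":1}
    - {"translation":[0,0,0],"dr":[0,0,0],"jaw":1}
    - {"translation":[0,0,0],"dr":[0,0,0],"jaw":1}
    - {"translation":[0,0,0],"dr":[0,0,0],"jaw":1}
    - {"translation":[0,0,0],"dr":[0,0,0],"jaw":1}
    - {"translation":[0,0,0],"dr":[0,0,0],"jaw":1}

```text
time_s: 4.37
position: [0.5218, 0.188, 0.0156]
tcp_rot: [[-0.878, -0.439, 0.192], [-0.429, 0.898, 0.094], [-0.214, 0.0, -0.977]]
force: [0.2, -0.0, 1.1]
opening: 0.324
```

Run:
```python
from h import *
st()
```

```text
t 4.37 q [   6.    42.7  109.7   15.    16.5 -124.1] p [0.5218 0.188  0.0156] F [ 0.2 -0.   1.1] op 0.324
 xaz -153.95 yaz 116.05 z [ 0.1921  0.0939 -0.9769] y [-0.4392  0.8984  0.    ]
```

Emit:
arm_command:
  commands:
    - {"translation":[0,0,0],"dr":[0,0,0],"jaw":1}
    - {"translation":[0,0,0],"dr":[0,0,0],"jaw":1}
    - {"translation":[0,0,0],"dr":[0,0,0],"jaw":1}
    - {"translation":[0,0,0],"dr":[0,0,0],"jaw":1}
    - {"translation":[0,0,0],"dr":[0,0,0],"jaw":1}

```text
time_s: 4.78
position: [0.5216, 0.188, 0.0156]
tcp_rot: [[-0.878, -0.439, 0.192], [-0.429, 0.898, 0.094], [-0.213, 0.0, -0.977]]
force: [-1.1, 0.0, 0.7]
opening: 0.204
```

Run:
```python
from h import *
st();s=read_state();plan(s['position']+[0,0,.24],s['tcp_rot'],12)
```

```text
t 4.78 q [   6.    42.7  109.8   15.    16.5 -124.1] p [0.5216 0.188  0.0156] F [-1.1  0.   0.7] op 0.204
 xaz -153.95 yaz 116.05 z [ 0.1917  0.0939 -0.9769] y [-4.392e-01  8.984e-01  2.000e-04]
dist mm 239.99999999999997 turn deg 0.0
0 [-0.17, 0.0, -0.78] [0.0, 0.0, 0.0]
1 [-0.17, 0.0, -0.78] [0.0, 0.0, 0.0]
2 [-0.17, 0.0, -0.78] [0.0, 0.0, 0.0]
3 [-0.17, 0.0, -0.78] [0.0, 0.0, 0.0]
4 [-0.17, 0.0, -0.78] [0.0, 0.0, 0.0]
5 [-0.17, 0.0, -0.78] [0.0, 0.0, 0.0]
6 [-0.17, 0.0, -0.78] [0.0, 0.0, 0.0]
7 [-0.17, 0.0, -0.78] [0.0, 0.0, 0.0]
8 [-0.17, 0.0, -0.78] [0.0, 0.0, 0.0]
9 [-0.17, 0.0, -0.78] [0.0, 0.0, 0.0]
10 [-0.17, 0.0, -0.78] [0.0, 0.0, 0.0]
11 [-0.17, 0.0, -0.78] [0.0, 0.0, 0.0]
```

Gripped, with the opening at 17.7 mm against the 18 mm wing. I'll lift it, starting slowly.

Emit:
arm_command:
  commands:
    - {"translation":[-0.04,0,-0.2],"dr":[0,0,0],"jaw":1}
    - {"translation":[-0.09,0,-0.4],"dr":[0,0,0],"jaw":1}
    - {"translation":[-0.13,0,-0.6],"dr":[0,0,0],"jaw":1}
    - {"translation":[-0.17,0,-0.8],"dr":[0,0,0],"jaw":1}
    - {"translation":[-0.17,0,-0.8],"dr":[0,0,0],"jaw":1}
    - {"translation":[-0.17,0,-0.8],"dr":[0,0,0],"jaw":1}
    - {"translation":[-0.17,0,-0.8],"dr":[0,0,0],"jaw":1}
    - {"translation":[-0.17,0,-0.8],"dr":[0,0,0],"jaw":1}
    - {"translation":[-0.17,0,-0.8],"dr":[0,0,0],"jaw":1}
    - {"translation":[-0.17,0,-0.8],"dr":[0,0,0],"jaw":1}
    - {"translation":[-0.17,0,-0.8],"dr":[0,0,0],"jaw":1}
    - {"translation":[-0.17,0,-0.8],"dr":[0,0,0],"jaw":1}

```text
time_s: 5.78
position: [0.5197, 0.1872, 0.2318]
tcp_rot: [[-0.878, -0.439, 0.191], [-0.429, 0.898, 0.093], [-0.213, -0.0, -0.977]]
force: [-0.5, -0.1, -2.2]
opening: 0.206
```

Run:
```python
from h import *
st()
im,d=capture("scene");np.savez("scene1.npz",p=im,d=d)
cv2.imwrite("pics/scene1.png",cv2.resize(im[60:290,150:450,::-1],(780,598)))
```

```text
t 5.78 q [   5.9   20.3  101.5    5.7   46.8 -113.6] p [0.5197 0.1872 0.2318] F [-0.5 -0.1 -2.2] op 0.206
 xaz -153.95 yaz 116.04 z [ 0.1914  0.0931 -0.9771] y [-4.391e-01  8.985e-01 -4.000e-04]
```

View pics/scene1.png

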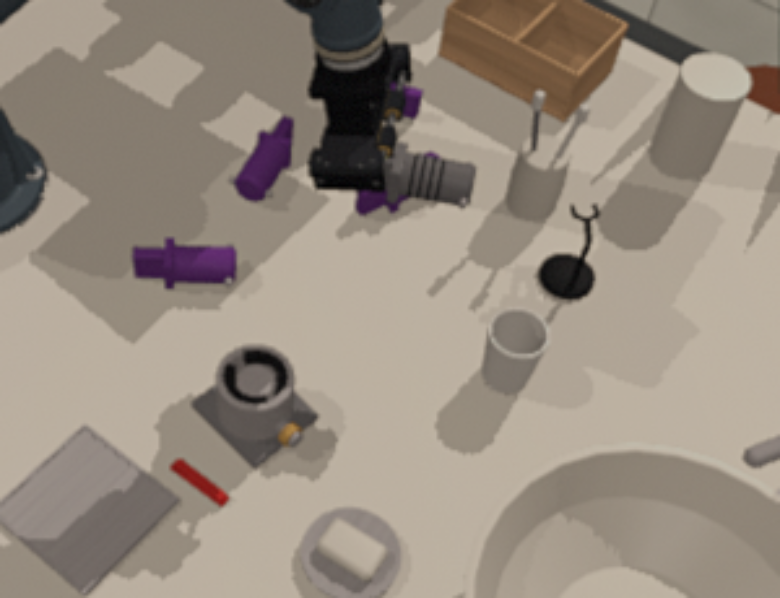

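```bash
cat >> h.py <<'E'
Rp=tool(206.05,-12.3);Pp=np.array([.5217,.188,.0156])
AX=Rp.T@np.array([-.8985,-.439,0]); FT=Rp.T@(np.array([.6200,.2360,.024])-Pp)  # axis, foot in tool frame at pick
def foot():
    s=read_state();R=s['tcp_rot'];a=R@AX;print("foot",(R@FT+s['position']).round(4),"axis",a.round(3),"tilt",np.degrees(np.arccos(a[2])).round(2))
E
python3 - <<'E'
from h import *
for u,v in ((557,148),(735,148),(560,318),(735,318)): print(ray("top",u/4+170-.5,v/4+140-.5,.006).round(4))
foot();print(AX,FT)
R=tool(190,77.7);print((R@AX).round(3));p=np.array([.48,-.22,.10])-R@FT;print(p,R)
print("A");plan(p,R,24)
E
```

```text
[ 0.54   -0.1712  0.006 ]
[ 0.5381 -0.3285  0.006 ]
[ 0.3898 -0.1685  0.006 ]
[ 0.3882 -0.3201  0.006 ]
foot [0.6208 0.2357 0.2454] axis [-0.898 -0.439 -0.008] tilt 90.48
[ 9.77056917e-01  1.78563779e-04 -2.13032859e-01] [-1.08671668e-01 -4.52331509e-05  1.50969082e-02]
[-0.  0.  1.]
[ 0.47171976 -0.2214141   0.20939327] [[-0.20979398 -0.17364818 -0.96220206]
 [-0.03699234  0.98480775 -0.16966218]
 [ 0.97704557  0.         -0.21303039]]
A
dist mm 413.11368657358696 turn deg 91.61721057806109
0 [0.38, -0.58, -0.04] [-0.068, 0.624, 0.104]
1 [0.37, -0.58, -0.02] [-0.068, 0.624, 0.104]
2 [0.37, -0.58, 0.0] [-0.068, 0.624, 0.104]
3 [0.36, -0.59, 0.02] [-0.068, 0.624, 0.104]
4 [0.35, -0.59, 0.04] [-0.068, 0.624, 0.104]
5 [0.34, -0.6, 0.06] [-0.068, 0.624, 0.104]
6 [0.33, -0.6, 0.08] [-0.068, 0.624, 0.104]
7 [0.32, -0.6, 0.09] [-0.068, 0.624, 0.104]
8 [0.3, -0.61, 0.11] [-0.068, 0.624, 0.104]
9 [0.29, -0.61, 0.13] [-0.068, 0.624, 0.104]
10 [0.27, -0.62, 0.14] [-0.068, 0.624, 0.104]
11 [0.26, -0.62, 0.15] [-0.068, 0.624, 0.104]
12 [0.24, -0.62, 0.16] [-0.068, 0.624, 0.104]
13 [0.22, -0.63, 0.18] [-0.068, 0.624, 0.104]
14 [0.21, -0.63, 0.18] [-0.068, 0.624, 0.104]
15 [0.19, -0.63, 0.19] [-0.068, 0.624, 0.104]
16 [0.17, -0.64, 0.2] [-0.068, 0.624, 0.104]
17 [0.15, -0.64, 0.21] [-0.068, 0.624, 0.104]
18 [0.13, -0.64, 0.21] [-0.068, 0.624, 0.104]
19 [0.1, -0.65, 0.21] [-0.068, 0.624, 0.104]
20 [0.08, -0.65, 0.21] [-0.068, 0.624, 0.104]
21 [0.06, -0.65, 0.21] [-0.068, 0.624, 0.104]
22 [0.04, -0.65, 0.21] [-0.068, 0.624, 0.104]
23 [0.02, -0.66, 0.21] [-0.068, 0.624, 0.104]
```

Emit:
arm_command:
  commands:
    - {"translation":[0.37,-0.58,-0.04],"dr":[-0.068,0.624,0.104],"jaw":1}
    - {"translation":[0.37,-0.58,-0.04],"dr":[-0.068,0.624,0.104],"jaw":1}
    - {"translation":[0.37,-0.58,-0.02],"dr":[-0.068,0.624,0.104],"jaw":1}
    - {"translation":[0.36,-0.59,0],"dr":[-0.068,0.624,0.104],"jaw":1}
    - {"translation":[0.35,-0.59,0.02],"dr":[-0.068,0.624,0.104],"jaw":1}
    - {"translation":[0.34,-0.6,0.06],"dr":[-0.068,0.624,0.104],"jaw":1}
    - {"translation":[0.33,-0.6,0.08],"dr":[-0.068,0.624,0.104],"jaw":1}
    - {"translation":[0.32,-0.6,0.09],"dr":[-0.068,0.624,0.104],"jaw":1}
    - {"translation":[0.3,-0.61,0.11],"dr":[-0.068,0.624,0.104],"jaw":1}
    - {"translation":[0.29,-0.61,0.13],"dr":[-0.068,0.624,0.104],"jaw":1}
    - {"translation":[0.27,-0.62,0.14],"dr":[-0.068,0.624,0.104],"jaw":1}
    - {"translation":[0.26,-0.62,0.15],"dr":[-0.068,0.624,0.104],"jaw":1}

```text
time_s: 6.83
position: [0.4955, -0.0182, 0.2191]
tcp_rot: [[-0.788, -0.308, -0.533], [-0.289, 0.95, -0.122], [0.544, 0.058, -0.837]]
force: [-0.1, 0.1, -2.1]
opening: 0.211
```

Run:
```python
from h import *
st();foot()
R=tool(190,77.7);p=np.array([.475,-.225,.08])-R@FT
print("A",p);plan(p,R,12)
```

```text
t 6.83 q [  -8.2   36.3   80.8  -11.4   94.2 -114.8] p [ 0.4955 -0.0182  0.2191] F [-0.1  0.1 -2.1] op 0.211
 xaz -159.85 yaz 107.98 z [-0.5333 -0.1216 -0.8371] y [-0.3082  0.9495  0.0584]
foot [0.5731 0.0114 0.1473] axis [-0.656 -0.256  0.71 ] tilt 44.79
A [ 0.46671976 -0.2264141   0.18939327]
dist mm 212.29229413818823 turn deg 45.24750907026508
0 [0.22, -0.64, 0.22] [-0.066, 0.616, 0.104]
1 [0.2, -0.64, 0.23] [-0.066, 0.616, 0.104]
2 [0.18, -0.64, 0.24] [-0.066, 0.616, 0.104]
3 [0.16, -0.65, 0.24] [-0.066, 0.616, 0.104]
4 [0.13, -0.65, 0.25] [-0.066, 0.616, 0.104]
5 [0.11, -0.65, 0.25] [-0.066, 0.616, 0.104]
6 [0.09, -0.66, 0.25] [-0.066, 0.616, 0.104]
7 [0.06, -0.66, 0.25] [-0.066, 0.616, 0.104]
8 [0.04, -0.66, 0.25] [-0.066, 0.616, 0.104]
9 [0.02, -0.66, 0.25] [-0.066, 0.616, 0.104]
10 [-0.01, -0.66, 0.24] [-0.066, 0.616, 0.104]
11 [-0.03, -0.67, 0.24] [-0.066, 0.616, 0.104]
```

Emit:
arm_command:
  commands:
    - {"translation":[0.22,-0.64,0.2],"dr":[-0.066,0.616,0.104],"jaw":1}
    - {"translation":[0.2,-0.64,0.2],"dr":[-0.066,0.616,0.104],"jaw":1}
    - {"translation":[0.18,-0.64,0.2],"dr":[-0.066,0.616,0.104],"jaw":1}
    - {"translation":[0.16,-0.65,0.24],"dr":[-0.066,0.616,0.104],"jaw":1}
    - {"translation":[0.13,-0.65,0.25],"dr":[-0.066,0.616,0.104],"jaw":1}
    - {"translation":[0.11,-0.65,0.25],"dr":[-0.066,0.616,0.104],"jaw":1}
    - {"translation":[0.09,-0.66,0.25],"dr":[-0.066,0.616,0.104],"jaw":1}
    - {"translation":[0.06,-0.66,0.25],"dr":[-0.066,0.616,0.104],"jaw":1}
    - {"translation":[0.04,-0.66,0.25],"dr":[-0.066,0.616,0.104],"jaw":1}
    - {"translation":[0.02,-0.66,0.25],"dr":[-0.066,0.616,0.104],"jaw":1}
    - {"translation":[-0.01,-0.66,0.24],"dr":[-0.066,0.616,0.104],"jaw":1}
    - {"translation":[-0.03,-0.67,0.24],"dr":[-0.066,0.616,0.104],"jaw":1}

```text
time_s: 7.83
position: [0.4685, -0.2264, 0.1897]
tcp_rot: [[-0.211, -0.175, -0.962], [-0.038, 0.985, -0.171], [0.977, -0.0, -0.215]]
force: [0.6, -0.4, -2.1]
opening: 0.205
```

Emit:
arm_command:
  commands:
    - {"translation":[0,0,0],"dr":[0,0,0],"jaw":1}
    - {"translation":[0,0,0],"dr":[0,0,0],"jaw":1}

```text
time_s: 8.0
position: [0.4678, -0.226, 0.1888]
tcp_rot: [[-0.211, -0.173, -0.962], [-0.039, 0.985, -0.169], [0.977, 0.002, -0.215]]
force: [-0.2, 1.0, -1.5]
opening: 0.207
```

Run:
```python
from h import *
st();foot()
for n in ("scene","top"):
    im,d=capture(n);np.savez(n+"2.npz",p=im,d=d)
    c=im[130:360,60:400] if n=="scene" else im[60:300,180:440]
    cv2.imwrite(f"pics/{n}2.png",cv2.resize(c[...,::-1],(800,541) if n=="scene" else (650,600),interpolation=cv2.INTER_CUBIC))
```

```text
t 8.0 q [ -21.4   59.9   64.7  -37.9  124.4 -121.3] p [ 0.4678 -0.226   0.1888] F [-0.2  1.  -1.5] op 0.207
 xaz -169.44 yaz 99.97 z [-0.9619 -0.1686 -0.215 ] y [-0.1732  0.9849  0.0023]
foot [ 0.4763 -0.2244  0.0794] axis [-0.002 -0.002  1.   ] tilt nanh.py:49: RuntimeWarning: invalid value encountered in arccos
  s=read_state();R=s['tcp_rot'];a=R@AX;print("foot",(R@FT+s['position']).round(4),"axis",a.round(3),"tilt",np.degrees(np.arccos(a[2])).round(2))
```

View pics/scene2.png

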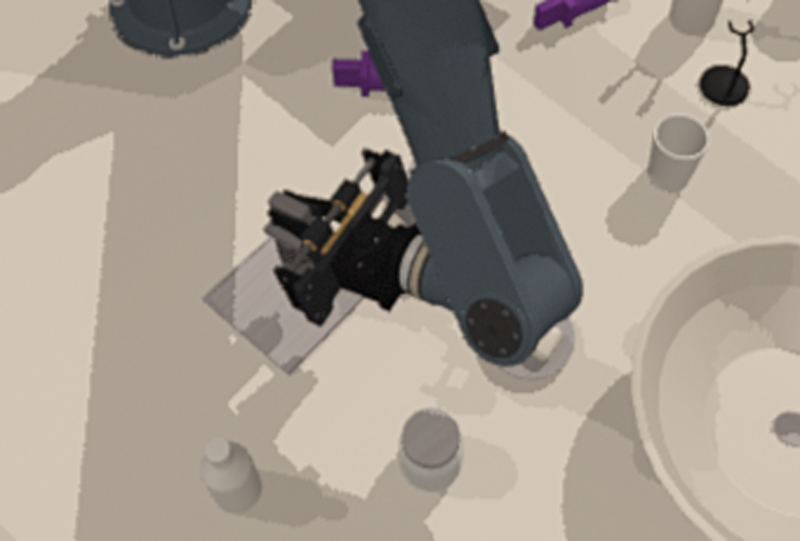

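View pics/top2.png

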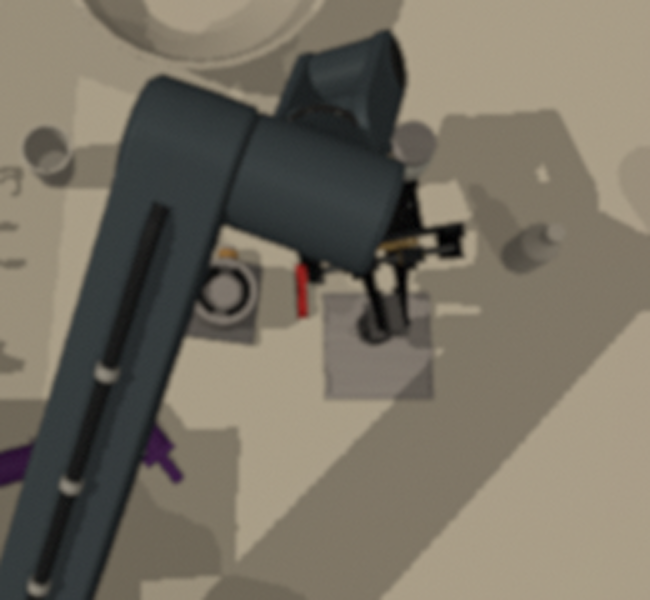

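Emit:
arm_command:
  commands:
    - {"translation":[-0.5,0,0.11],"dr":[0,0,0],"jaw":1}
    - {"translation":[-0.6,0,0.13],"dr":[0,0,0],"jaw":1}
    - {"translation":[-0.6,0,0.13],"dr":[0,0,0],"jaw":1}
    - {"translation":[-0.5,0,0.11],"dr":[0,0,0],"jaw":1}
    - {"translation":[-0.3,0,0.07],"dr":[0,0,0],"jaw":1}
    - {"translation":[0,0,0],"dr":[0,0,0],"jaw":1}
    - {"translation":[0,0,0],"dr":[0,0,0],"jaw":1}

```text
time_s: 8.68
position: [0.4681, -0.2252, 0.1261]
tcp_rot: [[-0.21, -0.175, -0.962], [-0.039, 0.985, -0.17], [0.977, 0.001, -0.213]]
force: [1.3, -0.4, -2.4]
opening: 0.205
```

Run:
```python
from h import *
st();foot()
im,d=capture("scene")
c=im[190:310,130:290]
cv2.imwrite(f"pics/scene3.png",cv2.resize(c[...,::-1],(800,600),interpolation=cv2.INTER_CUBIC))
```

```text
t 8.68 q [ -21.3   64.9   63.9  -36.4  121.1 -118.3] p [ 0.4681 -0.2252  0.1261] F [ 1.3 -0.4 -2.4] op 0.205
 xaz -169.58 yaz 100.05 z [-0.9621 -0.1702 -0.213 ] y [-0.1745  0.9847  0.0014]
foot [ 0.4763 -0.2236  0.0167] axis [ 0.    -0.001  1.   ] tilt nanh.py:49: RuntimeWarning: invalid value encountered in arccos
  s=read_state();R=s['tcp_rot'];a=R@AX;print("foot",(R@FT+s['position']).round(4),"axis",a.round(3),"tilt",np.degrees(np.arccos(a[2])).round(2))
```

View pics/scene3.png

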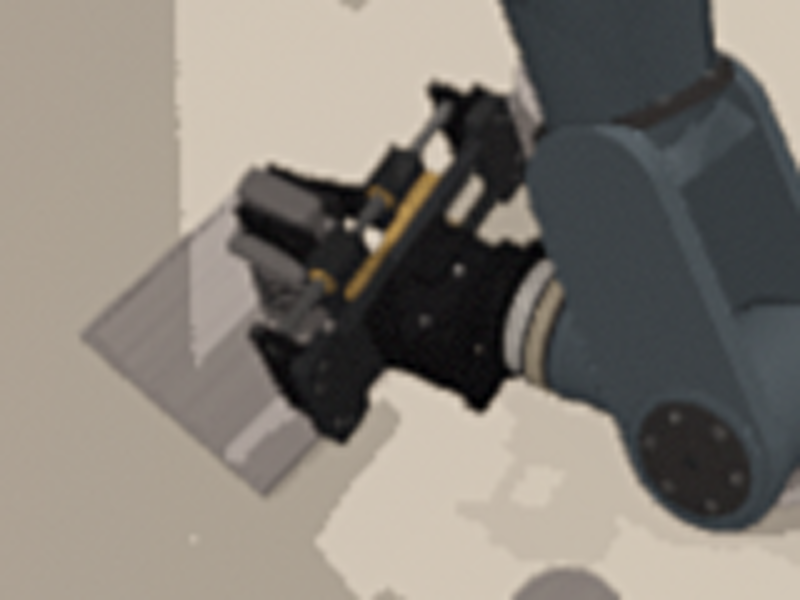

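Emit:
arm_command:
  commands:
    - {"translation":[-0.15,0,0.03],"dr":[0,0,0],"jaw":1}
    - {"translation":[-0.15,0,0.03],"dr":[0,0,0],"jaw":1}
    - {"translation":[0,0,0],"dr":[0,0,0],"jaw":1}
    - {"translation":[0,0,0],"dr":[0,0,0],"jaw":1}

```text
time_s: 9.07
position: [0.4685, -0.2253, 0.1193]
tcp_rot: [[-0.212, -0.174, -0.962], [-0.038, 0.985, -0.17], [0.977, 0.001, -0.215]]
force: [0.4, -0.3, -2.3]
opening: 0.202
```

Emit:
arm_command:
  commands:
    - {"translation":[-0.06,0,0.013],"dr":[0,0,0],"jaw":1}
    - {"translation":[0,0,0],"dr":[0,0,0],"jaw":1}
    - {"translation":[0,0,0],"dr":[0,0,0],"jaw":1}

```text
time_s: 9.32
position: [0.4685, -0.2253, 0.1178]
tcp_rot: [[-0.212, -0.174, -0.962], [-0.038, 0.985, -0.17], [0.977, 0.001, -0.215]]
force: [-0.5, 0.2, -0.9]
opening: 0.201
```

Emit:
arm_command:
  commands:
    - {"translation":[-0.06,0,0.013],"dr":[0,0,0],"jaw":1}
    - {"translation":[0,0,0],"dr":[0,0,0],"jaw":1}
    - {"translation":[0,0,0],"dr":[0,0,0],"jaw":1}

```text
time_s: 9.57
position: [0.4686, -0.2252, 0.1175]
tcp_rot: [[-0.21, -0.174, -0.962], [-0.037, 0.985, -0.17], [0.977, -0.001, -0.214]]
force: [1.5, -0.3, 3.3]
opening: 0.206
```

Emit:
arm_command:
  commands:
    - {"translation":[0,0,0],"dr":[0,0,0],"jaw":0.85}
    - {"translation":[0,0,0],"dr":[0,0,0],"jaw":0.7}
    - {"translation":[0,0,0],"dr":[0,0,0],"jaw":0.6}
    - {"translation":[0,0,0],"dr":[0,0,0],"jaw":0.4}
    - {"translation":[0,0,0],"dr":[0,0,0],"jaw":0.2}
    - {"translation":[0,0,0],"dr":[0,0,0],"jaw":0}
    - {"translation":[0,0,0],"dr":[0,0,0],"jaw":0}
    - {"translation":[0,0,0],"dr":[0,0,0],"jaw":0}
    - {"translation":[0,0,0],"dr":[0,0,0],"jaw":0}
    - {"translation":[0,0,0],"dr":[0,0,0],"jaw":0}

```text
time_s: 10.4
position: [0.4685, -0.2253, 0.1161]
tcp_rot: [[-0.212, -0.174, -0.962], [-0.038, 0.985, -0.17], [0.977, 0.001, -0.215]]
force: [0.2, -0.6, -0.3]
opening: 0.803
```

Run:
```python
from h import *
st()
im,d,p,R=wshot("w3")
```

```text
t 10.4 q [ -21.3   65.7   63.7  -36.1  120.6 -117.9] p [ 0.4685 -0.2253  0.1161] F [ 0.2 -0.6 -0.3] op 0.803
 xaz -169.79 yaz 100.05 z [-0.9617 -0.1702 -0.215 ] y [-1.745e-01  9.847e-01  6.000e-04]
```

View pics/w3.png

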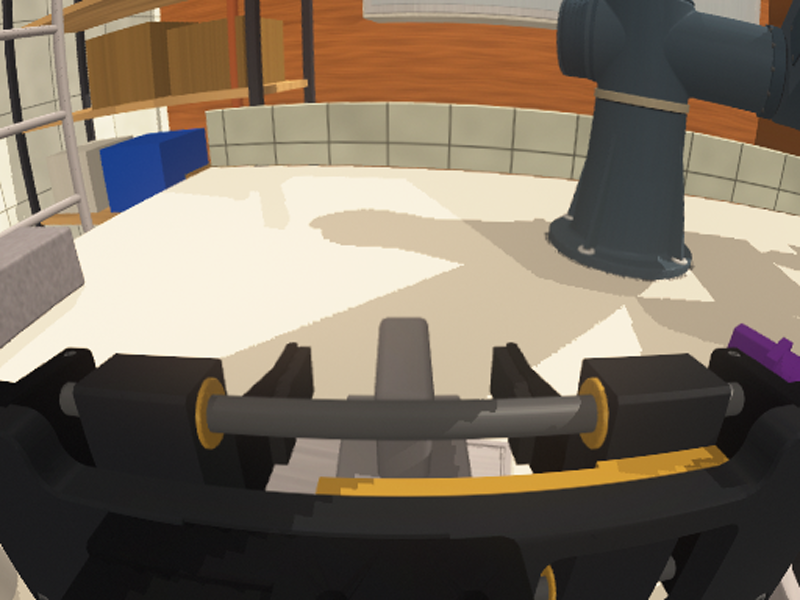

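Emit:
arm_command:
  commands:
    - {"translation":[0.2,0,-0.04],"dr":[0,0,0],"jaw":0}
    - {"translation":[0.4,0,-0.09],"dr":[0,0,0],"jaw":0}
    - {"translation":[0.6,0,-0.13],"dr":[0,0,0],"jaw":0}
    - {"translation":[0.8,0,-0.17],"dr":[0,0,0],"jaw":0}
    - {"translation":[0.8,0,-0.17],"dr":[0,0,0],"jaw":0}
    - {"translation":[0.8,0,-0.17],"dr":[0,0,0],"jaw":0}
    - {"translation":[0.8,0,-0.17],"dr":[0,0,0],"jaw":0}
    - {"translation":[0.8,0,-0.17],"dr":[0,0,0],"jaw":0}

```text
time_s: 11.12
position: [0.4676, -0.2254, 0.2519]
tcp_rot: [[-0.213, -0.174, -0.961], [-0.037, 0.985, -0.17], [0.976, -0.001, -0.216]]
force: [0.8, -0.7, 0.1]
opening: 0.998
```

Run:
```python
from h import *
st()
plan([.425,-.235,.24],tool(190),14)
```

```text
t 11.12 q [ -21.3   55.2   64.7  -40.1  128.  -124.9] p [ 0.4676 -0.2254  0.2519] F [ 0.8 -0.7  0.1] op 0.998
 xaz -170.13 yaz 100.03 z [-0.9614 -0.1702 -0.2161] y [-1.741e-01  9.847e-01 -6.000e-04]
dist mm 45.292503456554755 turn deg 77.52154202139688
0 [-0.01, -0.01, 0.13] [-0.001, -0.923, 0.0]
1 [0.01, -0.01, 0.13] [-0.001, -0.923, 0.0]
2 [0.02, -0.01, 0.13] [-0.001, -0.923, 0.0]
3 [0.03, -0.01, 0.13] [-0.001, -0.923, 0.0]
4 [0.04, -0.01, 0.12] [-0.001, -0.923, 0.0]
5 [0.05, -0.01, 0.12] [-0.001, -0.923, 0.0]
6 [0.07, -0.01, 0.11] [-0.001, -0.923, 0.0]
7 [0.08, -0.01, 0.1] [-0.001, -0.923, 0.0]
8 [0.09, -0.01, 0.1] [-0.001, -0.923, 0.0]
9 [0.09, -0.01, 0.09] [-0.001, -0.923, 0.0]
10 [0.1, -0.01, 0.08] [-0.001, -0.923, 0.0]
11 [0.11, -0.01, 0.07] [-0.001, -0.923, 0.0]
12 [0.12, -0.01, 0.06] [-0.001, -0.923, 0.0]
13 [0.12, -0.01, 0.05] [-0.001, -0.923, 0.0]
```

Emit:
arm_command:
  commands:
    - {"translation":[0.1,0,0.07],"dr":[0,-0.923,0],"jaw":0}
    - {"translation":[0.1,0,0.07],"dr":[0,-0.923,0],"jaw":0}
    - {"translation":[0.1,0,0.07],"dr":[0,-0.923,0],"jaw":0}
    - {"translation":[0.1,0,0.07],"dr":[0,-0.923,0],"jaw":0}
    - {"translation":[0.1,0,0.07],"dr":[0,-0.923,0],"jaw":0}
    - {"translation":[0.1,0,0.07],"dr":[0,-0.923,0],"jaw":0}
    - {"translation":[0.1,0,0.07],"dr":[0,-0.923,0],"jaw":0}
    - {"translation":[0.1,0,0],"dr":[0,-0.923,0],"jaw":0}
    - {"translation":[0.1,0,0],"dr":[0,-0.923,0],"jaw":0}
    - {"translation":[0.1,0,0],"dr":[0,-0.923,0],"jaw":0}
    - {"translation":[0.1,0,0],"dr":[0,-0.923,0],"jaw":0}
    - {"translation":[0.1,0,0],"dr":[0,-0.923,0],"jaw":0}

```text
time_s: 12.12
position: [0.4382, -0.2308, 0.2665]
tcp_rot: [[-0.967, -0.175, -0.184], [-0.172, 0.985, -0.035], [0.187, -0.003, -0.982]]
force: [-0.3, 0.3, 0.8]
opening: 1.0
```

Emit:
arm_command:
  commands:
    - {"translation":[0.1,0,-0.1],"dr":[0,-0.923,0],"jaw":0}
    - {"translation":[0.1,0,-0.1],"dr":[0,-0.923,0],"jaw":0}
    - {"translation":[0,0,0],"dr":[0,0,0],"jaw":0}
    - {"translation":[0,0,0],"dr":[0,0,0],"jaw":0}

```text
time_s: 12.45
position: [0.433, -0.2317, 0.2714]
tcp_rot: [[-0.985, -0.173, -0.001], [-0.173, 0.985, -0.001], [0.001, -0.001, -1.0]]
force: [1.3, 0.2, -0.9]
opening: 0.999
```

Run:
```python
from h import *
st()
wshot("w4")
```

```text
t 12.45 q [-4.120e+01  1.690e+01  9.790e+01 -1.000e-01  6.520e+01 -1.411e+02] p [ 0.433  -0.2317  0.2714] F [ 1.3  0.2 -0.9] op 0.999
 xaz -170.05 yaz 99.95 z [-0.001  -0.0015 -1.    ] y [-0.1727  0.985  -0.0013]
```

View pics/w4.png

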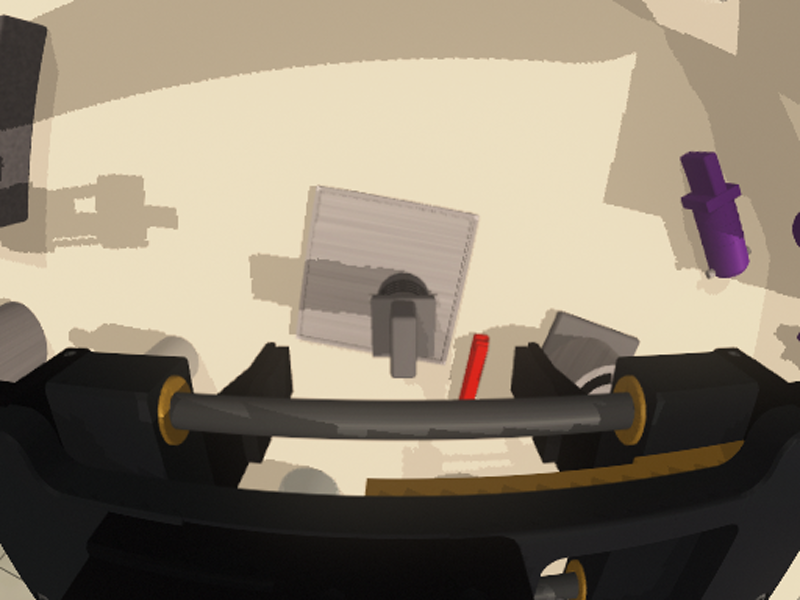

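The cartridge stands upright on the tray, with its wing top at about (403,350) and its cap at (403,325), well inside the tray edges. Measuring the wing top.

Run:
```python
from h import *
f=np.load("w4.npz");P=wcloud(f['d'],f['pos'],f['R']);z=P[...,2]
m=(abs(P[...,0]-.476)<.06)&(abs(P[...,1]+.224)<.06)&(z>.125)&(z<.145)
m[245:]=0
q=P[m];print(len(q),q.min(0).round(4),q.max(0).round(4));print(cv2.minAreaRect(q[:,:2].astype(np.float32)), np.median(q[:,2]))
# top edge via rays: capture enlarged
c=f['p'][150:260,200:320];cv2.imwrite("pics/w4c.png",cv2.resize(c[...,::-1],(650,596),interpolation=cv2.INTER_CUBIC))
m=(abs(P[...,0]-.476)<.06)&(abs(P[...,1]+.224)<.06)&(z>.09)&(z<.105)
q=P[m];print(cv2.minAreaRect(q[:,:2].astype(np.float32)),np.median(q[:,2]))
```

```text
700 [ 0.4548 -0.2349  0.125 ] [ 0.5003 -0.2111  0.1376]
((0.4775606393814087, -0.22274231910705566), (0.04495128244161606, 0.018065713346004486), 9.646313667297363) 0.1354351217181331
((0.4773220419883728, -0.22270074486732483), (0.04667225107550621, 0.048123013228178024), 10.390356063842773) 0.09580205735410033
```

View pics/w4c.png

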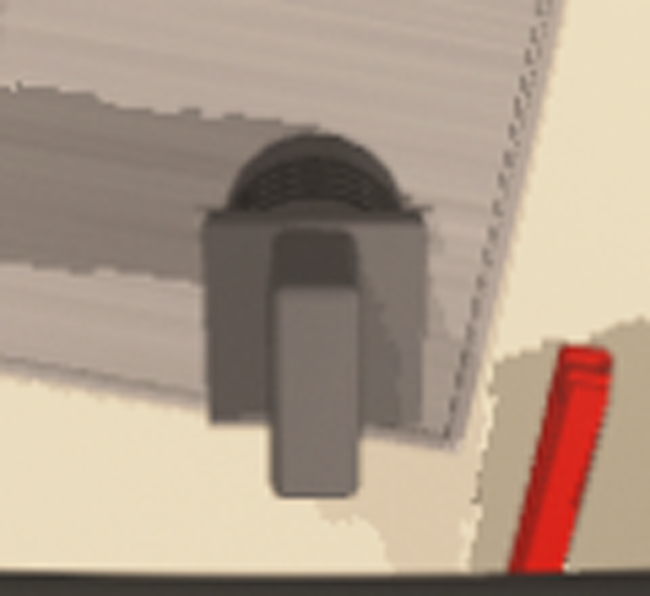

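Run:
```python
from h import *
plan([.4775,-.2227,.109],tool(190),10)
```

```text
dist mm 167.95477944428592 turn deg 0.10344627436854803
0 [-0.18, 0.01, 0.65] [-0.001, -0.001, 0.0]
1 [-0.18, 0.01, 0.65] [-0.001, -0.001, 0.0]
2 [-0.18, 0.01, 0.65] [-0.001, -0.001, 0.0]
3 [-0.18, 0.01, 0.65] [-0.001, -0.001, 0.0]
4 [-0.18, 0.01, 0.65] [-0.001, -0.001, 0.0]
5 [-0.18, 0.01, 0.65] [-0.001, -0.001, 0.0]
6 [-0.18, 0.01, 0.65] [-0.001, -0.001, 0.0]
7 [-0.18, 0.01, 0.65] [-0.001, -0.001, 0.0]
8 [-0.18, 0.01, 0.65] [-0.001, -0.001, 0.0]
9 [-0.18, 0.01, 0.65] [-0.001, -0.001, 0.0]
```

Emit:
arm_command:
  commands:
    - {"translation":[-0.3,0.01,0.6],"dr":[0,0,0],"jaw":0}
    - {"translation":[-0.5,0.02,0.6],"dr":[0,0,0],"jaw":0}
    - {"translation":[-0.5,0.02,0.6],"dr":[0,0,0],"jaw":0}
    - {"translation":[-0.5,0.02,0.6],"dr":[0,0,0],"jaw":0}
    - {"translation":[0,0,0.7],"dr":[0,0,0],"jaw":0}
    - {"translation":[0,0,0.7],"dr":[0,0,0],"jaw":0}
    - {"translation":[0,0,0.7],"dr":[0,0,0],"jaw":0}
    - {"translation":[0,0,0.6],"dr":[0,0,0],"jaw":0}
    - {"translation":[0,0,0.4],"dr":[0,0,0],"jaw":0}
    - {"translation":[0,0,0],"dr":[0,0,0],"jaw":0}
    - {"translation":[0,0,0],"dr":[0,0,0],"jaw":0}

```text
time_s: 13.42
position: [0.4786, -0.2216, 0.1317]
tcp_rot: [[-0.984, -0.176, -0.002], [-0.176, 0.984, 0.001], [0.002, 0.001, -1.0]]
force: [-0.9, -0.2, 0.2]
opening: 0.995
```

Run:
```python
from h import *
st();plan([.4775,-.2227,.109],tool(190),3)
```

```text
t 13.42 q [-3.700e+01  3.110e+01  1.013e+02 -1.000e-01  4.770e+01 -1.371e+02] p [ 0.4786 -0.2216  0.1317] F [-0.9 -0.2  0.2] op 0.995
 xaz -169.89 yaz 100.11 z [-2.3e-03  9.0e-04 -1.0e+00] y [-0.1756  0.9845  0.0013]
dist mm 22.70612780116733 turn deg 0.18301868646949576
0 [0.02, -0.01, 0.3] [0.004, -0.007, 0.006]
1 [0.02, -0.01, 0.3] [0.004, -0.007, 0.006]
2 [0.02, -0.01, 0.3] [0.004, -0.007, 0.006]
```

Emit:
arm_command:
  commands:
    - {"translation":[0.02,-0.01,0.3],"dr":[0,0,0],"jaw":0}
    - {"translation":[0.02,-0.01,0.3],"dr":[0,0,0],"jaw":0}
    - {"translation":[0.02,-0.01,0.3],"dr":[0,0,0],"jaw":0}
    - {"translation":[0,0,0],"dr":[0,0,0],"jaw":0.5}
    - {"translation":[0,0,0],"dr":[0,0,0],"jaw":1}
    - {"translation":[0,0,0],"dr":[0,0,0],"jaw":1}
    - {"translation":[0,0,0],"dr":[0,0,0],"jaw":1}
    - {"translation":[0,0,0],"dr":[0,0,0],"jaw":1}
    - {"translation":[0,0,0],"dr":[0,0,0],"jaw":1}
    - {"translation":[0,0,0],"dr":[0,0,0],"jaw":1}
    - {"translation":[0,0,0],"dr":[0,0,0],"jaw":1}
    - {"translation":[0,0,0],"dr":[0,0,0],"jaw":1}

```text
time_s: 14.42
position: [0.4767, -0.2228, 0.1097]
tcp_rot: [[-0.985, -0.174, -0.001], [-0.174, 0.985, 0.0], [0.001, 0.001, -1.0]]
force: [0.4, -0.5, -0.7]
opening: 0.399
```

Emit:
arm_command:
  commands:
    - {"translation":[0,0,0],"dr":[0,0,0],"jaw":1}
    - {"translation":[0,0,0],"dr":[0,0,0],"jaw":1}
    - {"translation":[0,0,0],"dr":[0,0,0],"jaw":1}
    - {"translation":[0,0,0],"dr":[0,0,0],"jaw":1}
    - {"translation":[0,0,0],"dr":[0,0,0],"jaw":1}
    - {"translation":[0,0,0],"dr":[0,0,0],"jaw":1}
    - {"translation":[0,0,0],"dr":[0,0,0],"jaw":1}

```text
time_s: 15.0
position: [0.4767, -0.2228, 0.1096]
tcp_rot: [[-0.985, -0.174, -0.001], [-0.174, 0.985, 0.0], [0.001, 0.001, -1.0]]
force: [-0.4, -0.1, 0.6]
opening: 0.2
```

Run:
```python
from h import *
st()
# unit orientation + centre from the first top/scene/w1 views
for n in ("top","scene"):
    f=np.load(n+"0.npz");P=cloud(n,f['d']);g=f['p'].astype(int).max(-1)
    z=P[...,2];r=np.hypot(P[...,0]-.529,P[...,1]+.027)
    m=(r<.034)&(r>.015)&(g<45 if n=="top" else g<60)
    q=[ray(n,u,v,.08)[:2] for v,u in np.argwhere(m)];q=np.array(q);print(n,len(q),cv2.minEnclosingCircle(q.astype(np.float32)))
f=np.load("w1.npz");c=f['p'][70:185,30:120];cv2.imwrite("pics/w1s.png",cv2.resize(c[...,::-1],(469,600),interpolation=cv2.INTER_CUBIC))
```

```text
t 15.0 q [ -37.2   33.2  102.4   -0.    44.6 -137.3] p [ 0.4767 -0.2228  0.1096] F [-0.4 -0.1  0.6] op 0.2
 xaz -169.95 yaz 100.05 z [-1.1e-03  5.0e-04 -1.0e+00] y [-1.745e-01  9.847e-01  6.000e-04]
top 106 ((0.529866635799408, -0.02729906141757965), 0.033756859600543976)
scene 141 ((0.5296107530593872, -0.026265373453497887), 0.03435010835528374)
```

View pics/w1s.png

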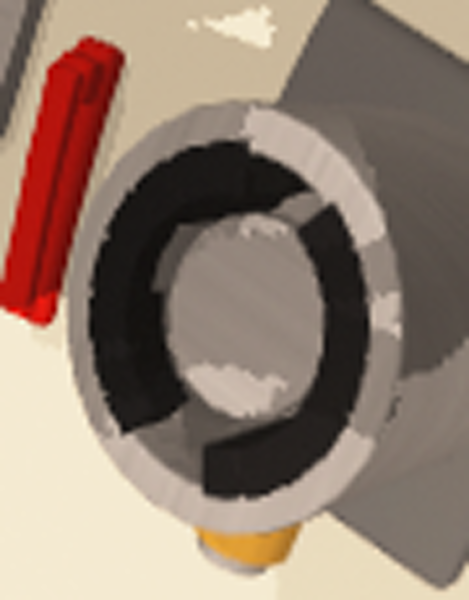

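Run:
```python
from h import *
s=read_state()
p=s['position'];print(p)
plan([.527,-.11,.29],tool(82),19,p0=p+[0,0,.12])
```

```text
[ 0.4766657  -0.22281099  0.10962862]
dist mm 137.49387518849994 turn deg 108.04862535302914
0 [-0.15, 0.22, -0.13] [-0.0, -0.001, 0.948]
1 [-0.12, 0.23, -0.13] [-0.0, -0.001, 0.948]
2 [-0.1, 0.24, -0.13] [-0.0, -0.001, 0.948]
3 [-0.08, 0.25, -0.13] [-0.0, -0.001, 0.948]
4 [-0.05, 0.26, -0.13] [-0.0, -0.001, 0.948]
5 [-0.03, 0.26, -0.13] [-0.0, -0.001, 0.948]
6 [0.0, 0.26, -0.13] [-0.0, -0.001, 0.948]
7 [0.03, 0.26, -0.13] [-0.0, -0.001, 0.948]
8 [0.05, 0.25, -0.13] [-0.0, -0.001, 0.948]
9 [0.08, 0.25, -0.13] [-0.0, -0.001, 0.948]
10 [0.1, 0.24, -0.13] [-0.0, -0.001, 0.948]
11 [0.12, 0.23, -0.13] [-0.0, -0.001, 0.948]
12 [0.15, 0.22, -0.13] [-0.0, -0.001, 0.948]
13 [0.17, 0.2, -0.13] [-0.0, -0.001, 0.948]
14 [0.19, 0.18, -0.13] [-0.0, -0.001, 0.948]
15 [0.2, 0.16, -0.13] [-0.0, -0.001, 0.948]
16 [0.22, 0.14, -0.13] [-0.0, -0.001, 0.948]
17 [0.23, 0.12, -0.13] [-0.0, -0.001, 0.948]
18 [0.24, 0.1, -0.13] [-0.0, -0.001, 0.948]
```

Emit:
arm_command:
  commands:
    - {"translation":[0,0,-0.2],"dr":[0,0,0],"jaw":1}
    - {"translation":[0,0,-0.5],"dr":[0,0,0],"jaw":1}
    - {"translation":[0,0,-0.8],"dr":[0,0,0],"jaw":1}
    - {"translation":[0,0,-0.8],"dr":[0,0,0],"jaw":1}
    - {"translation":[0,0,-0.8],"dr":[0,0,0],"jaw":1}
    - {"translation":[0,0,-0.8],"dr":[0,0,0],"jaw":1}
    - {"translation":[0,0,-0.8],"dr":[0,0,0],"jaw":1}
    - {"translation":[-0.15,0.22,-0.13],"dr":[0,0,0.5],"jaw":1}
    - {"translation":[-0.12,0.23,-0.13],"dr":[0,0,0.9],"jaw":1}
    - {"translation":[-0.1,0.24,-0.13],"dr":[0,0,0.9],"jaw":1}
    - {"translation":[-0.08,0.25,-0.13],"dr":[0,0,0.9],"jaw":1}
    - {"translation":[-0.05,0.26,-0.13],"dr":[0,0,0.9],"jaw":1}

```text
time_s: 16.0
position: [0.4883, -0.1917, 0.2435]
tcp_rot: [[-0.967, 0.256, -0.002], [0.256, 0.967, 0.001], [0.002, 0.001, -1.0]]
force: [-0.4, -0.1, -2.7]
opening: 0.2
```

Run:
```python
from h import *
st();plan([.527,-.11,.29],tool(82),15)
```

```text
t 16.0 q [ -33.6   21.6   95.5   -0.    63.  -108.8] p [ 0.4883 -0.1917  0.2435] F [-0.4 -0.1 -2.7] op 0.2
 xaz 165.18 yaz 75.18 z [-0.0021  0.0011 -1.    ] y [2.558e-01 9.667e-01 5.000e-04]
dist mm 101.65725234421058 turn deg 83.17620724105845
0 [-0.04, 0.24, -0.12] [-0.001, -0.001, 0.924]
1 [-0.02, 0.24, -0.12] [-0.001, -0.001, 0.924]
2 [0.0, 0.24, -0.12] [-0.001, -0.001, 0.924]
3 [0.03, 0.24, -0.12] [-0.001, -0.001, 0.924]
4 [0.05, 0.24, -0.12] [-0.001, -0.001, 0.924]
5 [0.07, 0.23, -0.12] [-0.001, -0.001, 0.924]
6 [0.09, 0.22, -0.12] [-0.001, -0.001, 0.924]
7 [0.11, 0.21, -0.12] [-0.001, -0.001, 0.924]
8 [0.13, 0.2, -0.12] [-0.001, -0.001, 0.924]
9 [0.15, 0.19, -0.12] [-0.001, -0.001, 0.924]
10 [0.17, 0.17, -0.12] [-0.001, -0.001, 0.924]
11 [0.19, 0.15, -0.12] [-0.001, -0.001, 0.924]
12 [0.2, 0.13, -0.12] [-0.001, -0.001, 0.924]
13 [0.21, 0.11, -0.12] [-0.001, -0.001, 0.924]
14 [0.22, 0.09, -0.12] [-0.001, -0.001, 0.924]
```

Emit:
arm_command:
  commands:
    - {"translation":[-0.04,0.24,-0.12],"dr":[0,0,0.924],"jaw":1}
    - {"translation":[-0.02,0.24,-0.12],"dr":[0,0,0.924],"jaw":1}
    - {"translation":[0,0.24,-0.12],"dr":[0,0,0.924],"jaw":1}
    - {"translation":[0.03,0.24,-0.12],"dr":[0,0,0.924],"jaw":1}
    - {"translation":[0.05,0.24,-0.12],"dr":[0,0,0.924],"jaw":1}
    - {"translation":[0.07,0.23,-0.12],"dr":[0,0,0.924],"jaw":1}
    - {"translation":[0.09,0.22,-0.12],"dr":[0,0,0.924],"jaw":1}
    - {"translation":[0.11,0.21,-0.12],"dr":[0,0,0.924],"jaw":1}
    - {"translation":[0.13,0.2,-0.12],"dr":[0,0,0.924],"jaw":1}
    - {"translation":[0.15,0.19,-0.12],"dr":[0,0,0.924],"jaw":1}
    - {"translation":[0.17,0.17,-0.12],"dr":[0,0,0.924],"jaw":1}
    - {"translation":[0.19,0.15,-0.12],"dr":[0,0,0.924],"jaw":1}

```text
time_s: 17.0
position: [0.5189, -0.1263, 0.2793]
tcp_rot: [[-0.15, 0.989, -0.002], [0.989, 0.15, 0.001], [0.001, -0.002, -1.0]]
force: [0.9, -0.1, -2.5]
opening: 0.206
```

Emit:
arm_command:
  commands:
    - {"translation":[0.2,0.13,-0.12],"dr":[0,0,0.924],"jaw":1}
    - {"translation":[0.21,0.11,-0.12],"dr":[0,0,0.8],"jaw":1}
    - {"translation":[0.22,0.09,-0.12],"dr":[0,0,0.4],"jaw":1}
    - {"translation":[0,0,0],"dr":[0,0,0],"jaw":1}
    - {"translation":[0,0,0],"dr":[0,0,0],"jaw":1}
    - {"translation":[0,0,0],"dr":[0,0,0],"jaw":1}

```text
time_s: 17.5
position: [0.5262, -0.1107, 0.2881]
tcp_rot: [[0.066, 0.998, -0.002], [0.998, -0.066, 0.001], [0.0, -0.002, -1.0]]
force: [-0.0, 0.5, -3.5]
opening: 0.204
```

Run:
```python
from h import *
st();wshot("w5")
```

```text
t 17.5 q [-23.8  19.7  90.4  -0.   70.  -20. ] p [ 0.5262 -0.1107  0.2881] F [-0.   0.5 -3.5] op 0.204
 xaz 86.23 yaz -3.77 z [-2.e-03  5.e-04 -1.e+00] y [ 0.9978 -0.0657 -0.0021]
```

View pics/w5.png

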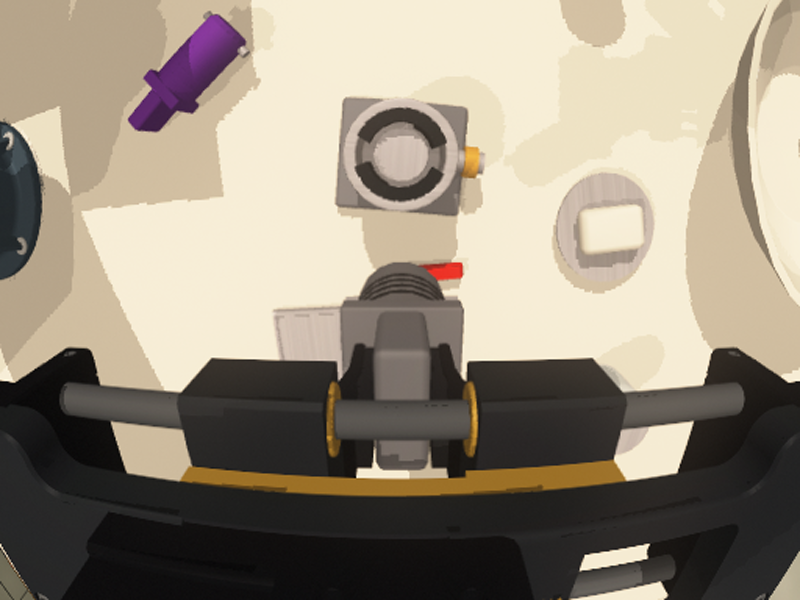

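Clear view of the mouth at (402,155), with slots at about (360,152) and (446,160). Measuring the centre and the slot azimuth.

Run:
```python
from h import *
f=np.load("w5.npz");im=f['p'];p,R=f['pos'],f['R']
sub=im[60:145,205:310];cv2.imwrite("pics/w5m.png",cv2.resize(sub[...,::-1],(735,595),interpolation=cv2.INTER_CUBIC))
P=wcloud(f['d'],p,R)
g=im.max(-1).astype(int)
XY=np.zeros((384,512,2))
for v in range(50,150):
    for u in range(200,320): XY[v,u]=wray(u,v,.0795,p,R)[:2]
c0=np.array([.53,-.027])
dk=(g<75)&(np.linalg.norm(XY-c0,axis=2)<.04)
c,r=cv2.minEnclosingCircle(XY[dk].astype(np.float32));print("dark circle",dk.sum(),c,r)
z=P[...,2];m=(z>.074)&(z<.086)&(np.linalg.norm(P[...,:2]-c0,axis=2)<.06)
print("ring(depth)",cv2.minEnclosingCircle(P[m][:,:2].astype(np.float32)),np.median(z[m]))
print("ring(ray)",cv2.minEnclosingCircle(XY[m].astype(np.float32)))
c=np.array(c)
# polar profile radius 27..34mm
th=np.degrees(np.arctan2(XY[...,1]-c[1],XY[...,0]-c[0]));rr=np.linalg.norm(XY-c,axis=2)
for a in range(-180,180,5):
    k=(rr>.0285)&(rr<.0325)&(abs((th-a+180)%360-180)<2.5)
    print(a,int(g[k].mean()) if k.any() else None,end="; ")
q=P[(z>.004)&(z<.02)&(np.linalg.norm(P[...,:2]-c0,axis=2)<.09)]
print(cv2.minAreaRect(q[:,:2].astype(np.float32)))
```

```text
Traceback (most recent call last):
  File "h.py", line 30, in wray
    c=camera_model("wrist");K=c["intrinsics"];M=c["mount"]
ValueError: time passes only in moves, steps and waits
```

View pics/w5m.png

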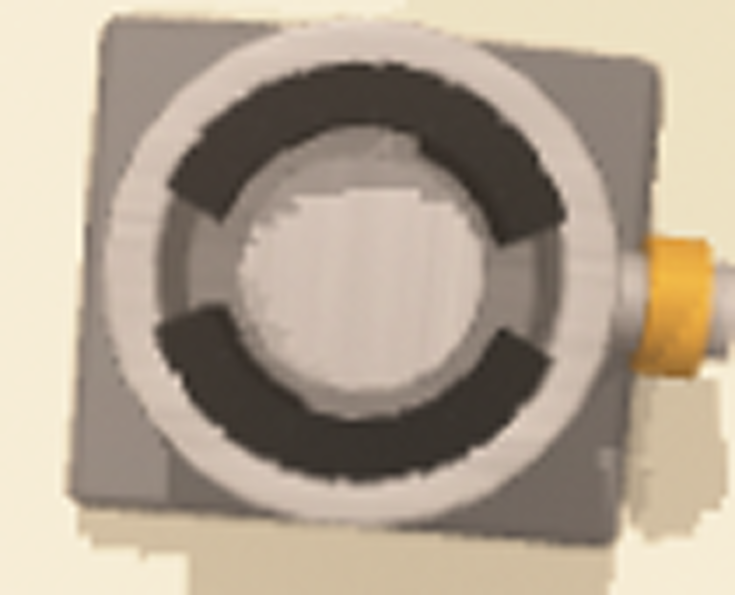

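```bash
python3 - <<'E'
s=open('h.py').read()
s=s.replace('def wray','_W={}\ndef _wm():\n    if not _W: _W.update(camera_model("wrist"))\n    return _W\ndef wray').replace('camera_model("wrist");K','_wm();K')
open('h.py','w').write(s)
E
cat > mm.py <<'E'
from h import *
import sys
def mouth(tag,c0=(.53,-.027),thr=75):
    f=np.load(tag+".npz");im=f['p'];p,R=f['pos'],f['R']
    P=wcloud(f['d'],p,R);g=im.max(-1).astype(int);z=P[...,2]
    c0=np.array(c0)
    near=(np.linalg.norm(P[...,:2]-c0,axis=2)<.06)&(z>.03)
    XY=np.zeros((384,512,2))+9
    for v,u in np.argwhere(near): XY[v,u]=wray(u,v,.0795,p,R)[:2]
    dk=(g<thr)&(np.linalg.norm(XY-c0,axis=2)<.04)
    c,r=cv2.minEnclosingCircle(XY[dk].astype(np.float32));print("dark circle",dk.sum(),c,r)
    m=near&(z>.074)&(z<.086)
    print("ring(depth)",cv2.minEnclosingCircle(P[m][:,:2].astype(np.float32)),np.median(z[m]))
    print("ring(ray)",cv2.minEnclosingCircle(XY[m].astype(np.float32)))
    c=np.array(c)
    th=np.degrees(np.arctan2(XY[...,1]-c[1],XY[...,0]-c[0]));rr=np.linalg.norm(XY-c,axis=2)
    for a in range(-180,180,4):
        k=(rr>.028)&(rr<.032)&(abs((th-a+180)%360-180)<3)
        print(a,int(g[k].mean()) if k.any() else None,end="; ")
    q=P[(z>.004)&(z<.02)&(np.linalg.norm(P[...,:2]-c0,axis=2)<.09)]
    print("\nfoot",cv2.minAreaRect(q[:,:2].astype(np.float32)))
mouth(sys.argv[1])
E
python3 mm.py w5
```

```text
dark circle 1128 (0.5314735770225525, -0.024962378665804863) 0.036393094807863235
ring(depth) ((0.5315097570419312, -0.025310825556516647), 0.04511379078030586) 0.07966635987366752
ring(ray) ((0.5315419435501099, -0.02523762173950672), 0.04492820426821709)
-180 107; -176 107; -172 93; -168 71; -164 64; -160 63; -156 63; -152 63; -148 62; -144 62; -140 61; -136 61; -132 60; -128 60; -124 60; -120 60; -116 60; -112 58; -108 58; -104 58; -100 58; -96 57; -92 57; -88 57; -84 57; -80 56; -76 56; -72 57; -68 56; -64 57; -60 57; -56 57; -52 57; -48 57; -44 58; -40 58; -36 58; -32 58; -28 70; -24 108; -20 139; -16 107; -12 105; -8 100; -4 98; 0 98; 4 100; 8 80; 12 62; 16 62; 20 62; 24 62; 28 62; 32 63; 36 63; 40 64; 44 65; 48 65; 52 65; 56 65; 60 65; 64 66; 68 66; 72 66; 76 67; 80 67; 84 67; 88 67; 92 67; 96 67; 100 68; 104 68; 108 67; 112 67; 116 67; 120 68; 124 68; 128 67; 132 67; 136 68; 140 67; 144 67; 148 66; 152 71; 156 98; 160 109; 164 108; 168 107; 172 106; 176 106; 
foot ((0.5315055847167969, -0.025041252374649048), (0.10485220700502396, 0.11651274561882019), 81.4345474243164)
```

Run:
```python
from h import *
plan([.5316,-.0244,.205],tool(81.4),8)
```

```text
dist mm 119.95346681815053 turn deg 4.810695016144947
0 [0.43, -0.0, 0.42] [-0.003, -0.0, 0.1]
1 [0.43, -0.01, 0.42] [-0.003, -0.0, 0.1]
2 [0.43, -0.01, 0.42] [-0.003, -0.0, 0.1]
3 [0.43, -0.01, 0.42] [-0.003, -0.0, 0.1]
4 [0.43, -0.02, 0.42] [-0.003, -0.0, 0.1]
5 [0.43, -0.02, 0.42] [-0.003, -0.0, 0.1]
6 [0.43, -0.03, 0.42] [-0.003, -0.0, 0.1]
7 [0.43, -0.03, 0.42] [-0.003, -0.0, 0.1]
```

Emit:
arm_command:
  commands:
    - {"translation":[0.5,0,0.1],"dr":[0,0,0.1],"jaw":1}
    - {"translation":[0.6,-0.01,0.3],"dr":[0,0,0.1],"jaw":1}
    - {"translation":[0.6,-0.01,0.4],"dr":[0,0,0.1],"jaw":1}
    - {"translation":[0.6,-0.01,0.4],"dr":[0,0,0.1],"jaw":1}
    - {"translation":[0.6,-0.02,0.5],"dr":[0,0,0.1],"jaw":1}
    - {"translation":[0.4,-0.02,0.6],"dr":[0,0,0.1],"jaw":1}
    - {"translation":[0.14,-0.03,0.6],"dr":[0,0,0.1],"jaw":1}
    - {"translation":[0,-0.03,0.4],"dr":[0,0,0.1],"jaw":1}
    - {"translation":[0,0,0],"dr":[0,0,0],"jaw":1}
    - {"translation":[0,0,0],"dr":[0,0,0],"jaw":1}
    - {"translation":[0,0,0],"dr":[0,0,0],"jaw":1}

```text
time_s: 18.47
position: [0.5321, -0.0252, 0.2065]
tcp_rot: [[0.15, 0.989, 0.0], [0.989, -0.15, 0.0], [0.0, 0.0, -1.0]]
force: [-0.4, 1.1, -2.0]
opening: 0.205
```

Run:
```python
from h import *
st();plan([.5316,-.0244,.19],tool(81.4),1)
wshot("w6")
im,d=capture("scene");c=im[150:270,200:320]
cv2.imwrite("pics/scene4.png",cv2.resize(c[...,::-1],(600,600),interpolation=cv2.INTER_CUBIC))
```

```text
t 18.47 q [-14.7  25.   96.8   0.   58.2  -6.1] p [ 0.5321 -0.0252  0.2065] F [-0.4  1.1 -2. ] op 0.205
 xaz 81.37 yaz -8.63 z [ 1.e-04  0.e+00 -1.e+00] y [ 9.887e-01 -1.501e-01  1.000e-04]
dist mm 16.50744962325213 turn deg 0.032643827017698156
0 [0.03, -0.02, 0.66] [0.001, -0.001, -0.005]
```

View pics/w6.png

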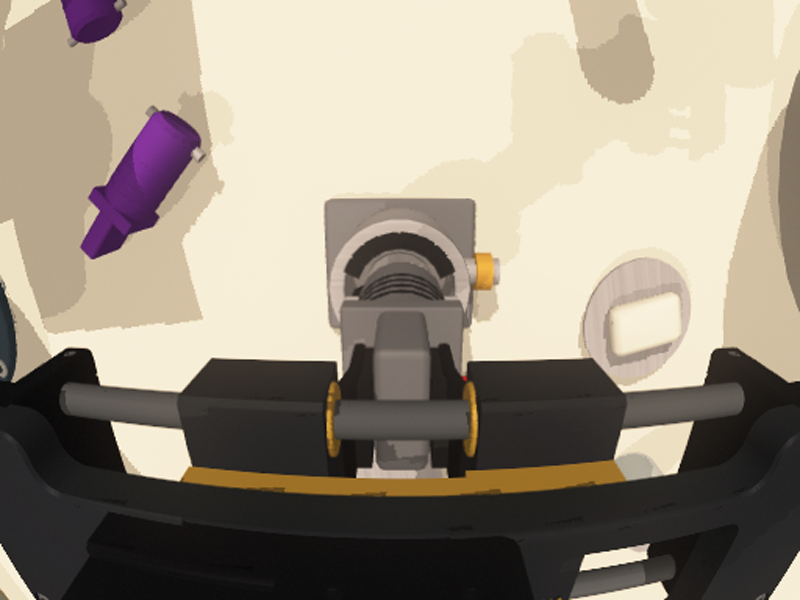

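View pics/scene4.png

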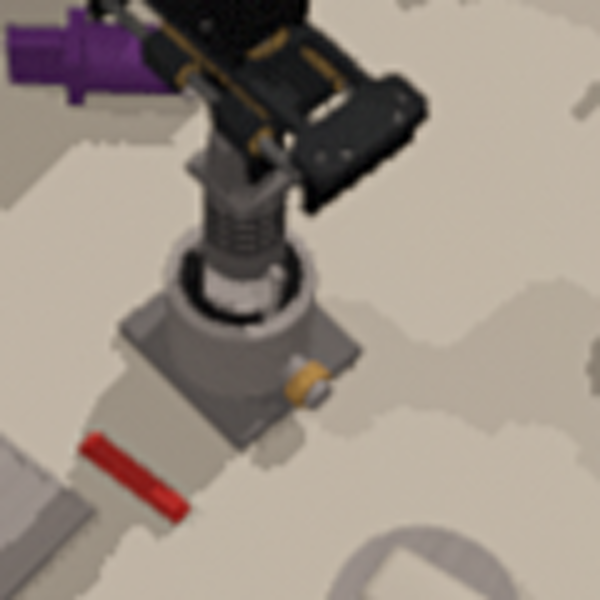

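Aligned: the unit's foot is square to the image at columns 326–474 and the cap is centred at 402. Lowering while watching the force.

Emit:
arm_command:
  commands:
    - {"translation":[0.02,-0.02,0.3],"dr":[0,0,0],"jaw":1}
    - {"translation":[0.01,0,0.3],"dr":[0,0,0],"jaw":1}
    - {"translation":[0,0,0],"dr":[0,0,0],"jaw":1}
    - {"translation":[0,0,0],"dr":[0,0,0],"jaw":1}

```text
time_s: 18.9
position: [0.5304, -0.0237, 0.1902]
tcp_rot: [[0.15, 0.989, -0.003], [0.989, -0.15, 0.001], [0.0, -0.003, -1.0]]
force: [-0.1, -0.0, -1.8]
opening: 0.206
```

Emit:
arm_command:
  commands:
    - {"translation":[0,0,0.12],"dr":[0,0,0],"jaw":1}
    - {"translation":[0,0,0.12],"dr":[0,0,0],"jaw":1}
    - {"translation":[0,0,0.12],"dr":[0,0,0],"jaw":1}
    - {"translation":[0,0,0],"dr":[0,0,0],"jaw":1}
    - {"translation":[0,0,0],"dr":[0,0,0],"jaw":1}

```text
time_s: 19.32
position: [0.5309, -0.0238, 0.1817]
tcp_rot: [[0.15, 0.989, -0.002], [0.989, -0.15, 0.001], [0.0, -0.002, -1.0]]
force: [0.9, 1.2, -2.5]
opening: 0.207
```

Emit:
arm_command:
  commands:
    - {"translation":[-0.02,0.03,0.1],"dr":[0,0,0],"jaw":1}
    - {"translation":[0,0,0.1],"dr":[0,0,0],"jaw":1}
    - {"translation":[0,0,0],"dr":[0,0,0],"jaw":1}
    - {"translation":[0,0,0],"dr":[0,0,0],"jaw":1}

```text
time_s: 19.65
position: [0.5316, -0.0244, 0.1767]
tcp_rot: [[0.15, 0.989, -0.002], [0.989, -0.15, 0.001], [0.0, -0.002, -1.0]]
force: [0.2, -0.1, -2.1]
opening: 0.204
```

Emit:
arm_command:
  commands:
    - {"translation":[0,0,0.1],"dr":[0,0,0],"jaw":1}
    - {"translation":[0,0,0.1],"dr":[0,0,0],"jaw":1}
    - {"translation":[0,0,0],"dr":[0,0,0],"jaw":1}
    - {"translation":[0,0,0],"dr":[0,0,0],"jaw":1}

```text
time_s: 19.98
position: [0.5321, -0.0245, 0.1725]
tcp_rot: [[0.15, 0.989, -0.0], [0.989, -0.15, 0.0], [0.0, -0.0, -1.0]]
force: [-0.1, -0.4, 3.1]
opening: 0.208
```

Emit:
arm_command:
  commands:
    - {"translation":[0,0,0.12],"dr":[0,0,0],"jaw":1}
    - {"translation":[0,0,0.12],"dr":[0,0,0],"jaw":1}
    - {"translation":[0,0,0.12],"dr":[0,0,0],"jaw":1}
    - {"translation":[0,0,0],"dr":[0,0,0],"jaw":1}
    - {"translation":[0,0,0],"dr":[0,0,0],"jaw":1}

```text
time_s: 20.4
position: [0.5321, -0.0245, 0.1633]
tcp_rot: [[0.15, 0.989, 0.0], [0.989, -0.15, 0.0], [0.0, 0.0, -1.0]]
force: [-0.5, -0.2, 7.0]
opening: 0.201
```

Emit:
arm_command:
  commands:
    - {"translation":[0,0,0.12],"dr":[0,0,0],"jaw":1}
    - {"translation":[0,0,0.12],"dr":[0,0,0],"jaw":1}
    - {"translation":[0,0,0.12],"dr":[0,0,0],"jaw":1}
    - {"translation":[0,0,0],"dr":[0,0,0],"jaw":1}
    - {"translation":[0,0,0],"dr":[0,0,0],"jaw":1}

```text
time_s: 20.82
position: [0.5322, -0.0245, 0.1547]
tcp_rot: [[0.15, 0.989, 0.0], [0.989, -0.15, 0.0], [0.0, 0.0, -1.0]]
force: [-2.5, 0.1, 10.9]
opening: 0.204
```

Run:
```python
from h import *
st();print(read_state()['moment'])
```

```text
t 20.82 q [-14.7  29.3  99.6   0.   51.1  -6.1] p [ 0.5322 -0.0245  0.1547] F [-2.5  0.1 10.9] op 0.204
 xaz 81.38 yaz -8.62 z [ 2.e-04  1.e-04 -1.e+00] y [ 9.887e-01 -1.500e-01  2.000e-04]
[-0.01158278  0.46766083 -0.00214979]
```

Emit:
arm_command:
  commands:
    - {"translation":[0,0,0.03],"dr":[0,0,0.5],"jaw":1}
    - {"translation":[0,0,0],"dr":[0,0,0.8],"jaw":1}
    - {"translation":[0,0,0],"dr":[0,0,0.8],"jaw":1}
    - {"translation":[0,0,0],"dr":[0,0,0.8],"jaw":1}
    - {"translation":[0,0,0],"dr":[0,0,0.8],"jaw":1}
    - {"translation":[0,0,0],"dr":[0,0,0.8],"jaw":1}
    - {"translation":[0,0,0],"dr":[0,0,0],"jaw":1}

```text
time_s: 21.4
position: [0.5326, -0.0248, 0.1544]
tcp_rot: [[0.585, 0.811, 0.001], [0.811, -0.585, -0.001], [0.0, 0.002, -1.0]]
force: [-0.9, -0.3, 9.2]
opening: 0.205
```

Run:
```python
from h import *
st();print(read_state()['moment'])
```

```text
t 21.4 q [-14.7  29.3  99.6  -0.   51.   21.1] p [ 0.5326 -0.0248  0.1544] F [-0.9 -0.3  9.2] op 0.205
 xaz 54.23 yaz -35.77 z [ 1.4e-03 -6.0e-04 -1.0e+00] y [ 0.8114 -0.5845  0.0015]
[-0.22105815  0.48349788 -0.09721989]
```

Emit:
arm_command:
  commands:
    - {"translation":[0,0,0],"dr":[0,0,0.8],"jaw":1}
    - {"translation":[0,0,0],"dr":[0,0,0.8],"jaw":1}
    - {"translation":[0,0,0],"dr":[0,0,0.8],"jaw":1}
    - {"translation":[0,0,0],"dr":[0,0,0.8],"jaw":1}
    - {"translation":[0,0,0],"dr":[0,0,0.8],"jaw":1}
    - {"translation":[0,0,0],"dr":[0,0,0.8],"jaw":1}
    - {"translation":[0,0,0],"dr":[0,0,0.8],"jaw":1}
    - {"translation":[0,0,0],"dr":[0,0,0.8],"jaw":1}
    - {"translation":[0,0,0],"dr":[0,0,0.8],"jaw":1}
    - {"translation":[0,0,0],"dr":[0,0,0.8],"jaw":1}
    - {"translation":[0,0,0],"dr":[0,0,0.8],"jaw":1}
    - {"translation":[0,0,0],"dr":[0,0,0.8],"jaw":1}

```text
time_s: 22.4
position: [0.5325, -0.0249, 0.1544]
tcp_rot: [[0.998, -0.059, 0.001], [-0.059, -0.998, -0.001], [0.001, 0.001, -1.0]]
force: [-1.1, -0.1, 10.5]
opening: 0.2
```

Emit:
arm_command:
  commands:
    - {"translation":[0,0,0],"dr":[0,0,0.5],"jaw":1}
    - {"translation":[0,0,0],"dr":[0,0,0],"jaw":1}
    - {"translation":[0,0,0],"dr":[0,0,0],"jaw":1}

```text
time_s: 22.65
position: [0.5325, -0.0249, 0.1543]
tcp_rot: [[0.994, -0.108, 0.001], [-0.108, -0.994, -0.001], [0.001, 0.001, -1.0]]
force: [-1.9, -1.5, 10.4]
opening: 0.201
```

Run:
```python
from h import *
st();print(read_state()['moment'])
wshot("w7")
```

```text
t 22.65 q [-14.7  29.3  99.6  -0.   51.   81.6] p [ 0.5325 -0.0249  0.1543] F [-1.9 -1.5 10.4] op 0.201
 xaz -6.22 yaz -96.22 z [ 1.1e-03 -7.0e-04 -1.0e+00] y [-1.084e-01 -9.941e-01  6.000e-04]
[-0.13194265  0.53743529 -0.05301767]
```

View pics/w7.png

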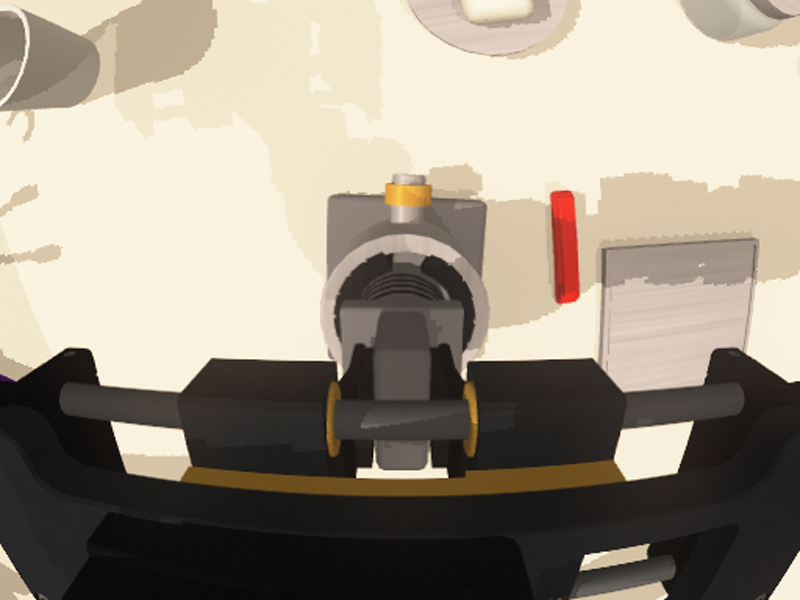

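Emit:
arm_command:
  commands:
    - {"translation":[0,0,0],"dr":[0,0,0.4],"jaw":1}
    - {"translation":[0,0,0],"dr":[0,0,0],"jaw":1}
    - {"translation":[0,0,-0.08],"dr":[0,0,0],"jaw":1}
    - {"translation":[0,0,-0.08],"dr":[0,0,0],"jaw":1}
    - {"translation":[0,0,-0.1],"dr":[0,0,0],"jaw":1}
    - {"translation":[0,0,0],"dr":[0,0,0],"jaw":1}
    - {"translation":[0,0,0],"dr":[0,0,0],"jaw":1}

```text
time_s: 23.28
position: [0.5324, -0.0249, 0.1606]
tcp_rot: [[0.989, -0.15, 0.001], [-0.15, -0.989, -0.001], [0.001, 0.001, -1.0]]
force: [-2.3, -1.1, 8.2]
opening: 0.206
```

Run:
```python
from h import *
st();print(read_state()['moment'])
```

```text
t 23.28 q [-14.7  28.8  99.3  -0.   51.8  83.9] p [ 0.5324 -0.0249  0.1606] F [-2.3 -1.1  8.2] op 0.206
 xaz -8.6 yaz -98.6 z [ 9.e-04 -8.e-04 -1.e+00] y [-1.496e-01 -9.888e-01  6.000e-04]
[-0.22311479  0.4719114   0.08564469]
```

Emit:
arm_command:
  commands:
    - {"translation":[0,0,-0.06],"dr":[0,0,0],"jaw":1}
    - {"translation":[0,0,0],"dr":[0,0,0],"jaw":1}
    - {"translation":[0,0,0],"dr":[0,0,0],"jaw":1}

```text
time_s: 23.53
position: [0.5324, -0.0249, 0.162]
tcp_rot: [[0.989, -0.15, 0.001], [-0.15, -0.989, -0.001], [0.001, 0.001, -1.0]]
force: [-0.5, -0.7, 8.0]
opening: 0.203
```

Emit:
arm_command:
  commands:
    - {"translation":[0,0,-0.04],"dr":[0,0,0],"jaw":1}
    - {"translation":[0,0,0],"dr":[0,0,0],"jaw":1}
    - {"translation":[0,0,0],"dr":[0,0,0],"jaw":1}

```text
time_s: 23.78
position: [0.5322, -0.0248, 0.1623]
tcp_rot: [[0.989, -0.15, 0.0], [-0.15, -0.989, -0.0], [0.0, 0.0, -1.0]]
force: [0.4, -0.2, 3.8]
opening: 0.206
```

The force dropped from 8.0 to 3.8 N at TCP z = 162.3 mm. The expected seat height is 162.1 mm, so the pins are bearing in the notches. Releasing.

Emit:
arm_command:
  commands:
    - {"translation":[0,0,0],"dr":[0,0,0],"jaw":0.8}
    - {"translation":[0,0,0],"dr":[0,0,0],"jaw":0.7}
    - {"translation":[0,0,0],"dr":[0,0,0],"jaw":0.5}
    - {"translation":[0,0,0],"dr":[0,0,0],"jaw":0.3}
    - {"translation":[0,0,0],"dr":[0,0,0],"jaw":0.1}
    - {"translation":[0,0,0],"dr":[0,0,0],"jaw":0}
    - {"translation":[0,0,0],"dr":[0,0,0],"jaw":0}
    - {"translation":[0,0,0],"dr":[0,0,0],"jaw":0}
    - {"translation":[0,0,0],"dr":[0,0,0],"jaw":0}
    - {"translation":[0,0,0],"dr":[0,0,0],"jaw":0}

```text
time_s: 24.62
position: [0.5317, -0.0244, 0.1622]
tcp_rot: [[0.989, -0.15, -0.001], [-0.15, -0.989, 0.0], [-0.001, -0.0, -1.0]]
force: [0.6, -0.1, -0.1]
opening: 0.8
```

Emit:
arm_command:
  commands:
    - {"translation":[0,0,-0.2],"dr":[0,0,0],"jaw":0}
    - {"translation":[0,0,-0.5],"dr":[0,0,0],"jaw":0}
    - {"translation":[0,0,-0.8],"dr":[0,0,0],"jaw":0}
    - {"translation":[0,0,-0.8],"dr":[0,0,0],"jaw":0}
    - {"translation":[-0.4,0,-0.8],"dr":[0,0,0],"jaw":0}
    - {"translation":[-0.6,0,-0.8],"dr":[0,0,0],"jaw":0}
    - {"translation":[-0.6,0,-0.8],"dr":[0,0,0],"jaw":0}
    - {"translation":[-0.4,0,-0.4],"dr":[0,0,0],"jaw":0}
    - {"translation":[0,0,0],"dr":[0,0,0],"jaw":0}
    - {"translation":[0,0,0],"dr":[0,0,0],"jaw":0}

```text
time_s: 25.45
position: [0.4826, -0.017, 0.2906]
tcp_rot: [[0.989, -0.15, 0.001], [-0.15, -0.989, -0.0], [0.001, -0.0, -1.0]]
force: [-0.3, 0.2, 0.1]
opening: 1.004
```

Run:
```python
from h import *
st();im,d,p,R=wshot("w8")
P=wcloud(d,p,R);z=P[...,2];n=np.linalg.norm(P[...,:2]-[.5315,-.025],axis=2)<.06
for a,b in ((.172,.200),(.135,.158)):
    q=P[n&(z>a)&(z<b)];print(len(q),cv2.minAreaRect(q[:,:2].astype(np.float32)) if len(q)>5 else None,np.median(q[:,2]))
im,d=capture("scene");np.savez("scene9.npz",p=im,d=d)
c=im[120:330,60:400]
cv2.imwrite("pics/scene9.png",cv2.resize(c[...,::-1],(800,494),interpolation=cv2.INTER_CUBIC))
```

```text
t 25.45 q [-15.3  14.9  97.5   0.   67.6  83.3] p [ 0.4826 -0.017   0.2906] F [-0.3  0.2  0.1] op 1.004
 xaz -8.63 yaz -98.63 z [ 1.3e-03 -2.0e-04 -1.0e+00] y [-0.15   -0.9887 -0.    ]
1067 ((0.5330647826194763, -0.023756202310323715), (0.017668288201093674, 0.044967636466026306), 81.34880065917969) 0.18817520595706078
1289 ((0.5327126383781433, -0.023580379784107208), (0.04858272522687912, 0.04669663682579994), 81.35295867919922) 0.1483671507200573
```

View pics/w8.png

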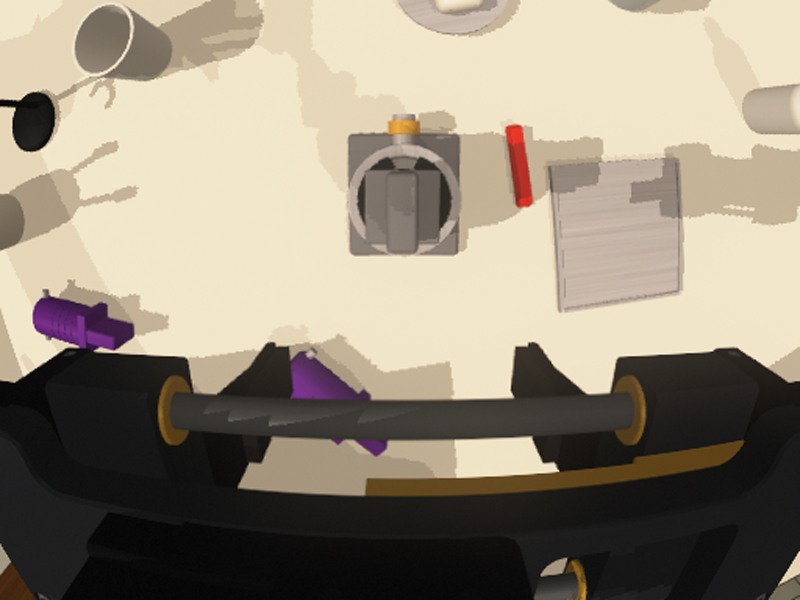

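View pics/scene9.png

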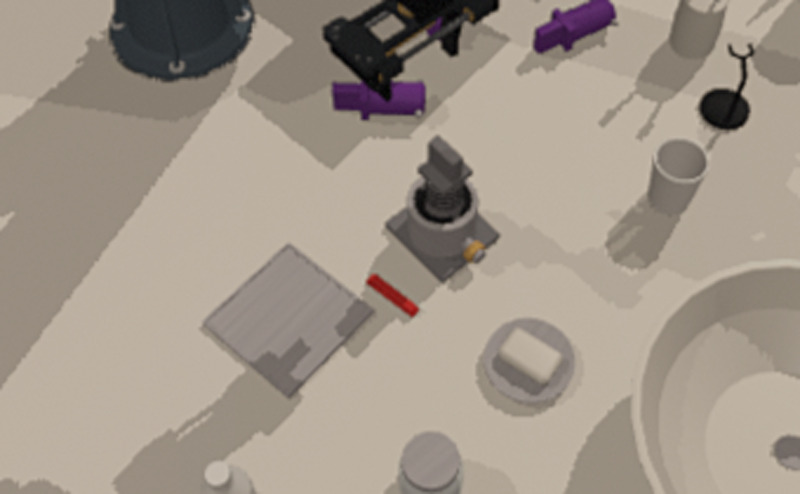

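Run:
```python
from h import *
a=np.load("scene0.npz");b=np.load("scene9.npz");P=cloud("scene",a['d']);Q=cloud("scene",b['d'])
for n,c,r in (("saucer",(.73,-.105),.07),("clip",(.542,-.14),.05),("jar",(.738,-.29),.055),("brush",(.709,.383),.06),("tooth",(.6,.455),.06),("lotion",(.59,-.455),.05),("tumbler",(.727,.212),.055)):
    f=lambda X:X[(np.hypot(X[...,0]-c[0],X[...,1]-c[1])<r)&(X[...,2]>.01)]
    print(n,(f(Q).mean(0)-f(P).mean(0)).round(4),len(f(P)),len(f(Q)))
hand_in()
```

```text
saucer [0.0004 0.0001 0.    ] 1087 1093
clip [-0.0072  0.007   0.0719] 111 138
jar [-0.0001  0.0001  0.0001] 785 786
brush [0.0008 0.0004 0.0018] 292 281
tooth [ 0.      0.     -0.0002] 699 704
lotion [ 0.0001 -0.0001 -0.0001] 606 607
tumbler [-0.0002 -0.0001 -0.0002] 629 626
the job is handed in; nothing more can be done
```

Run:
```python
import numpy as np
for n in("scene0","scene9"):
    p=np.load(n+".npz")['p'].astype(int);m=(p[...,0]>110)&(p[...,1]<80)&(p[...,2]<80);v,u=np.nonzero(m[225:265,205:250]);print(n,len(u),u.mean()+205,v.mean()+225)
```

```text
scene0 128 226.625 245.1640625
scene9 126 226.484126984127 245.06349206349205
```

The filter cartridge is locked in the filter unit and released, and I handed the job in at about 25.5 s of the 72 s limit. The hand-in gives no verdict.

**What I did:** I picked the grey cartridge up by its wing, stood it on its foot on the drip tray and let go. I then took it by the wing from above and lowered it with the pins through the slots. I pushed it about 29 mm below the mouth, turned it 90° clockwise, let it rise into the notches and released it.

**Last checks:**

| Check | Measured | Expected |
|---|---|---|
| Wing top height | 188.2 mm | 188.5 mm |
| Cap top height | 148.4 mm | 148.5 mm |
| Wing angle compared with the unit's | within 0.1° | 10° play allowed |
| Cartridge centre compared with the unit's axis | about 2 mm off | bore play plus about 2 mm camera calibration |

The arm is clear and touches nothing. The highest force I read was about 11 N.

**Bystanders:** The saucer, jar, toothbrush holder, lotion and tumbler show shifts under 0.5 mm. The brush stand's reading changed by up to 2 mm, which I put down to depth noise on its thin hook. The arm never went near it.

**A check that disagreed:** The depth comparison for the hair clip gave a false offset of about 70 mm in height. I only rechecked it after handing in, in the image taken before. The red clip sits within 0.2 pixel of where it started, so it was not moved.

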